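# Clear a badge-feeder jam and reset its gate gap

## Task

The badge feeder has double-fed: with the hooked pick, not your fingers, drag every jammed blank out of its lane into the catch tray in front. Then lay the gauge blade in the middle lane, under the gate, with its shoulder up against the bed's front edge, let go of it, turn the gate knob clockwise until the blade just drags under the gate, and draw the gauge out leaving the gate so set. Finish with pick and gauge lying flat in the grey tool tray, the right way up, and disturb nothing else on the desk.

Things in the scene. Friction and masses are not known exactly. Their poses are not given: they have to be found in the camera images.
- feeder: three-lane badge-blank feeder, fixed on the desk, 160 mm wide. Origin: on the desk right below the middle of the front edge of its bed (the edge nearest the robot); x runs into the lanes, z up. Bed flat, 32 mm above the desk, front edge at x = 0. Hopper with stock from x = 120 mm on, 105 mm high
- lane_mouth (a point): middle of the bed's front edge (feeder 0, 0, 32 mm). Three lanes run from here along feeder x, open in front, each 38 mm wide, middles at y = -41, 0, +41 mm; between them rails 3 mm wide, 12 mm high, up to x = 86 mm; outside, side plates 28 mm above the bed. Two hold-down bars 10 mm wide cross the lanes at x = 13 and 51 mm, undersides 22 mm above the bed
- catch_tray (a point): middle of the catch tray's floor, feeder (-50, 0, 5) mm: shallow steel tray before the bed's front edge, from x = -101 to 0 mm, 152 mm wide inside, rim 20 mm above the desk
- blank1: jammed badge blank, white plastic on the dark steel bed, 60 x 34 x 4 mm, 12 g; may be absent (None). Lies flat in a lane under the hold-down bars, long side along it, front edge 4 to 14 mm inside the bed's front edge, so 18 mm or more stay free between rear edge and gate shoe. Slides under a light pull. Origin: centre of its underside, x along its length, z up
- blank2: jammed badge blank, white plastic on the dark steel bed, 60 x 34 x 4 mm, 12 g; may be absent (None). Lies flat in a lane under the hold-down bars, long side along it, front edge 4 to 14 mm inside the bed's front edge, so 18 mm or more stay free between rear edge and gate shoe. Slides under a light pull. Origin: centre of its underside, x along its length, z up
- blank3: jammed badge blank, white plastic on the dark steel bed, 60 x 34 x 4 mm, 12 g; may be absent (None). Lies flat in a lane under the hold-down bars, long side along it, front edge 4 to 14 mm inside the bed's front edge, so 18 mm or more stay free between rear edge and gate shoe. Slides under a light pull. Origin: centre of its underside, x along its length, z up
- pick: hooked pick lying on the desk: black moulded grip 60 x 28 x 26 mm (long, wide, high); a 4 mm steel shank runs forward from it, 9 mm above the underside (centre); at its end a hook plate, 8 mm wide, 4 mm thick, turned down to the level of the grip's underside. 80 g. Origin: centre of the grip's underside; x along the shank towards the hook, z up
- pick_tip (a point): lower end of the pick's hook, 118 mm ahead of the pick's origin, level with the grip's underside
- gauge: gap gauge lying on the desk: the same grip, 60 x 28 x 26 mm, with a flat steel blade 5 mm thick, 20 mm wide, 112 mm long, level with the grip's underside. The grip's front face, 30 mm ahead of the origin, is the shoulder. 120 g; balances about 22 mm ahead of the shoulder. Origin: centre of the grip's underside; x along the blade, z up
- gauge_tip (a point): middle of the end of the gauge blade, on its underside, 142 mm ahead of the gauge's origin
- gate_knob (a joint): angle of the gate knob in rad: 0 with the gate fully up (12 mm gap), growing as it is turned clockwise seen from above, which lowers the gate: 8 mm a full turn, so the free gap under the shoe is 12 mm - 1.273 mm per rad. Stays where it is left (friction 0.03 N m).
- knob_grip (a point): on the axis of the round black gate knob (34 mm across, 30 mm tall, top 12 mm above this point), 24 mm above the aluminium bridge (104 mm above the desk, feeder x 83 to 113 mm, 132 mm wide); the axis is vertical, at feeder x = 98 mm, y = 0. A white line on the knob's top shows its turn
- gate_shoe: sprung dark steel shoe under the gate bar, across all lanes at feeder x = 92 to 104 mm, 10 mm high; origin: middle of its underside. Its height above the bed is the gap. Once it meets the blade the gate goes on down over it against a spring: it bears with about 1.4 N at first touch and 3 N more for every mm (0.8 rad of knob) beyond; it can give 4 mm
- tooltray: grey shallow tool tray fixed on the desk, 250 x 190 mm outside, walls 4 mm, rim 16 mm high, floor 4 mm above the desk. Origin: centre of its underside; long side along x
- mug: bystander, not to be disturbed: white mug 90 mm tall, 76 mm wide; origin at the centre of its underside
- stapler: bystander, not to be disturbed: black stapler 125 x 32 x 49 mm; origin at the centre of its underside
- seal_stamp: bystander, not to be disturbed: wooden hand stamp 60 mm tall, 36 mm wide; origin at the centre of its underside
- eraser: bystander, not to be disturbed: white eraser 45 x 20 x 13 mm; origin at the centre of its underside
- marker: bystander, not to be disturbed: marker pen 16 mm thick, 136 mm long, lying; origin at the centre of its underside
- tape_roll: bystander, not to be disturbed: roll of clear tape lying flat, 84 mm across, 19 mm high; origin at the centre of its underside
- spare_blanks: bystander, not to be disturbed: cardboard box of spare blanks 130 x 90 x 60 mm; origin at the centre of its underside
Mind the look-alikes: they are no part of the job. Leave any yellow look-alike of the gauge alone. Leave any green look-alike of the blank2 alone.

How it is judged:
On the way, in this order (a step that is already met when the one before it is completed fails the run):
1. every jammed blank lies in the catch tray (x of blank1 in the frame of feeder between -0.101 and 0 m and y of blank1 in the frame of feeder between -0.076 and 0.076 m and height (world z) of each of blank1, blank2, blank3 below 0.028 m and x of blank2 in the frame of feeder between -0.101 and 0 m and y of blank2 in the frame of feeder between -0.076 and 0.076 m and x of blank3 in the frame of feeder between -0.101 and 0 m and y of blank3 in the frame of feeder between -0.076 and 0.076 m), for 0.3 s.
2. the gauge blade lies flat on the bed of the middle lane, its shoulder up to the bed's front edge (within 6 mm) (x of gauge in the frame of feeder above -0.036 m and y of gauge in the frame of feeder between -0.015 and 0.015 m and z of gauge in the frame of feeder between 0.028 and 0.036 m and angle between the x axis of gauge and the x axis of feeder, either way round below 0.1 rad), for 0.3 s.
3. with the blade so placed and out of the fingers, the gate shoe bears lightly on it (0.8 to 7.5 N) (all of step 2 and contact force between gauge and gate_shoe between 0.8 and 7.5 N and contact force between gauge and the fingers below 0.2 N), for 0.4 s.
4. the gauge is drawn out from under the gate (its end 100 mm or more from the shoe), the gate setting kept (distance between gauge_tip and gate_shoe above 0.1 m and value of joint gate_knob between 5.4 and 6.75 rad), for 0.2 s.
At the end, for the whole second after the job is handed in: All blanks still in the catch tray; gate knob left where the shoe just bears on the 5 mm blade (5.4 to 6.75 rad, free gap 3.4 to 5.1 mm); pick and gauge at rest wholly in the tool tray, right way up (within 0.15 rad); nothing else moved over 25 mm (all of step 1 and linear speed of each of blank1, blank2, blank3, pick, gauge below 0.02 m/s and x of pick in the frame of tooltray between -0.125 and 0.125 m and y of pick in the frame of tooltray between -0.095 and 0.095 m and x of pick_tip in the frame of tooltray between -0.125 and 0.125 m and y of pick_tip in the frame of tooltray between -0.095 and 0.095 m and height (world z) of each of pick, gauge below 0.012 m and angle between each of pick, gauge's own z axis and vertical below 0.15 rad and x of gauge in the frame of tooltray between -0.125 and 0.125 m and y of gauge in the frame of tooltray between -0.095 and 0.095 m and x of gauge_tip in the frame of tooltray between -0.125 and 0.125 m and y of gauge_tip in the frame of tooltray between -0.095 and 0.095 m and value of joint gate_knob between 5.4 and 6.75 rad); the robot touches nothing.
It fails at once if a blank is handled with the fingers (contact force between the fingers and blank1 above 2 N or contact force between the fingers and blank2 above 2 N or contact force between the fingers and blank3 above 2 N).
It fails at once if the gauge is crushed under the gate (over 22 N) (contact force between gauge and gate_shoe above 22 N).
It fails at once if a bystander is moved more than 25 mm (distance of any of mug, stapler, seal_stamp, eraser, marker, tape_roll, spare_blanks from where it was at the start of the episode above 0.025 m).
Of blank1, blank2, blank3 only 2 to 3 are there at a start; the rules pass over those that are not, and their reading is None.
At some moment in a run one of pick, gauge may be knocked a few centimetres aside while the robot is not near it.
Once in a run the grip may slacken for a moment while it holds something.
It also fails if it takes over 200 s, if anything falls off the work surface, if the arm or the gripper's body presses on something with over 40 N, if the wrist force passes 120 N, or if a joint passes its speed limit or range.

## Robot

A 6-joint arm with a two-finger parallel gripper is mounted at the origin on the work surface. World frame = base frame: x ahead of the robot, y to its left, z up, the work surface at z = 0. Lengths are in m, angles in rad, forces in N, time in s.
With the tool pointing down it reaches from about 0.275 to 1 m from the base axis. Payload 8.4 kg.
Tool frame: the origin (TCP) lies midway between the tips of the shut fingers; the grasp point (between the pads) lies 19 mm behind it; z points along the fingers, y is the line along which they close (so a half turn about z gives the same grasp; the last joint's range is limited). The gripper opens to 85 mm and grips with 20 to 120 N. Pads are 22 mm wide; open, the fingers measure 114 mm over their backs; the gripper's body (76 mm by 85 mm) begins 54 mm behind the grasp point. The pads swing forward as they close: fully open they stand 13 mm farther back than shut.
Start: joints at [-1.314, 0.353, 1.633, -0, 1.155, -0.002], TCP at [0.16, -0.604, 0.231] pointing down, gripper open.
Joint ranges: [-2.63, 2.63], [-0.92, 2.1], [0.06, 2.66], [-1.3, 4.44], [0, 2.69], [-3.02, 3.02]. Speed limits (rad/s): [2.22, 2.22, 2.79, 3.14, 3.14, 3.14].

## Interface

Orientations are given as [roll, pitch, yaw] about the fixed x, y, z axes, in that order (R = Rz(yaw) Ry(pitch) Rx(roll)).
In Python, from plant import * gives the robot as it stands.
- The arm moves only by the tool drive_tool, never from a script. Its argument "motion" is a list of rows, each an object with "hand": the closure, from 0 (fully open) to 1 (shut); "xyz": the shift along the world's x, y, z in mm, a list of three; "twist": the turn, a rotation vector about the world's x, y, z in degrees, a list of three. A call has 1 to 8 rows; each row is the pose to reach, as a shift and turn from the pose commanded when the call began; what a row does not reach only later rows make up. A row lasts 1/8 s, in which the tool goes at most 62.5 mm and 10.7 degrees, less where a joint would pass 70% of its speed; a pose out of reach is approached as far as the arm can. A call with a gripper value outside its range is refused whole. The fingers move at their own pace and stop on an object; "squeeze" is the grip in N (left out, the last holds). Time passes only in rows, so rows that repeat a pose let the fingers close. It gives the time, the measured TCP pose, the force, the opening and the grip force at its end, in the units of the state.
- observe(): the state, without advancing time (a new reading comes with each control period).
- capture(name): name is "side" or "top"; returns the picture (480x640x3 uint8, red, green, blue); there is no depth.
- camera_info(name): a dict with "fov_y" (degrees; the focal length in pixels is half the picture's height over the tangent of half this angle, whatever the lens; pixels are square), "cx", "cy" (the principal point, pixels), "R" (3x3) and "t" (3): a world point X has camera coordinates R X + t. Camera axes: x right, y down, z forward; pixel columns grow to the right and rows downward; lengths in m; the calibration is good to about 2 mm. A picture is of the moment at which its call begins. camera_info takes no time and is no camera call.
- sign_off(): hands the job in; it is judged then, once.
The state is a dict: "clock": time; "q": joint angles; "joint_velocities": joint speeds; "joint_torque": joint torques, N m; "ee_pos": TCP position; "eef_rot": TCP orientation; "force": force on the tool from outside, world axes, zero at the start; "wrist_torque": the same for the moment, N m; "opening": opening from 0.0 (shut) to 1.0 (fully open); "grip_force": force on a finger pad.
Only numpy, scipy, OpenCV 4.12 (cv2) and the standard library are available. Lean on these libraries where they do the work, as an engineer would, in place of code of your own. Each camera call takes 0.05 s, during which the arm holds its last target. There are 200 camera calls.

## Working session

There is one attempt and no reset: what is moved stays moved. The work goes in short steps, Python scripts to look and compute and a tool call to move; the robot and the scene stay as the last step left them, time stands still between calls to the robot, and variables do not carry over. Pictures are saved under pics/ and viewed, at most 14 in all, crops included, and the job is handed in when it is done.

Besides the shell and the picture viewer there is one more tool, called after "Call:" as name(argument=value, ...) on one line, values as JSON. drive_tool: Moves the arm, as the interface text tells. Its arguments: {"type":"object","properties":{"motion":{"type":"array","items":{"type":"object","properties":{"hand":{"type":"number"},"xyz":{"type":"array","items":{"type":"number"}},"twist":{"type":"array","items":{"type":"number"}}}}},"squeeze":{"type":"number"}},"required":["motion"]}

```bash
mkdir -p pics; ls; python3 - <<'E'
from plant import *
import cv2
for n in("top","side"):
    cv2.imwrite(f"pics/{n}0.png",capture(n)[:,:,::-1]); print(n,camera_info(n))
print(observe())
E
```

```text
pics
top {'fov_y': 46.9767479088776, 'cx': 321.887492031218, 'cy': 238.4259512785948, 'R': array([[ 3.10907109e-02, -9.99516527e-01, -2.81523984e-04],
       [-9.76285365e-01, -3.03077128e-02, -2.14355614e-01],
       [ 2.14243447e-01,  6.93931618e-03, -9.76755646e-01]]), 't': array([0.04307769, 0.55216871, 1.14672155])}
side {'fov_y': 43.139112188399146, 'cx': 312.48933308559464, 'cy': 236.47816519625945, 'R': array([[-0.97657231, -0.21461217,  0.01575239],
       [-0.1447323 ,  0.60088997, -0.78611946],
       [ 0.15924535, -0.76998238, -0.61787382]]), 't': array([0.51844447, 0.13351521, 1.64183417])}
{'clock': 0.1, 'q': array([-1.31440568e+00,  3.53588737e-01,  1.63402142e+00,  5.44376177e-06,
        1.15524677e+00, -2.39112829e-03]), 'joint_velocities': array([-0.00047224,  0.00050656, -0.00076707,  0.0008839 ,  0.00111531,
       -0.00015393]), 'joint_torque': array([ 6.71801899e-04, -6.06358194e+01, -3.42820394e+01,  2.36421988e-05,
        3.97198397e-03, -2.70555525e-06]), 'ee_pos': array([ 0.15983962, -0.60377971,  0.23064703]), 'eef_rot': array([-3.14032840e+00, -8.00069290e-06,  2.58779574e-01]), 'force': array([-0.14412674,  0.20563435,  0.07049632]), 'wrist_torque': array([0.02652438, 0.04140682, 0.0219697 ]), 'grip_force': 0.0, 'opening': 1.0019310297424462}
```

View pics/top0.png

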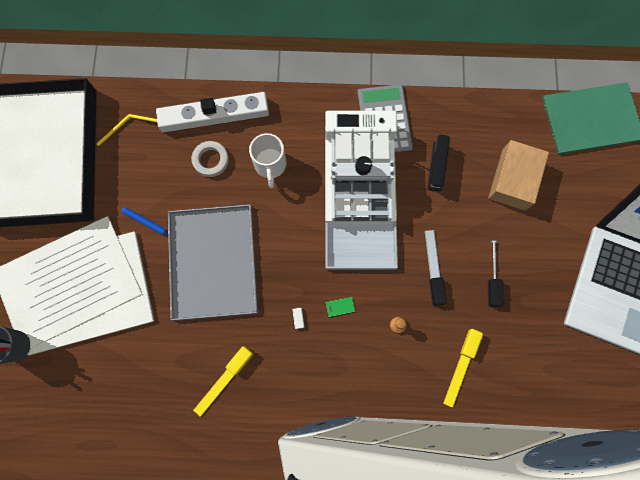

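View pics/side0.png

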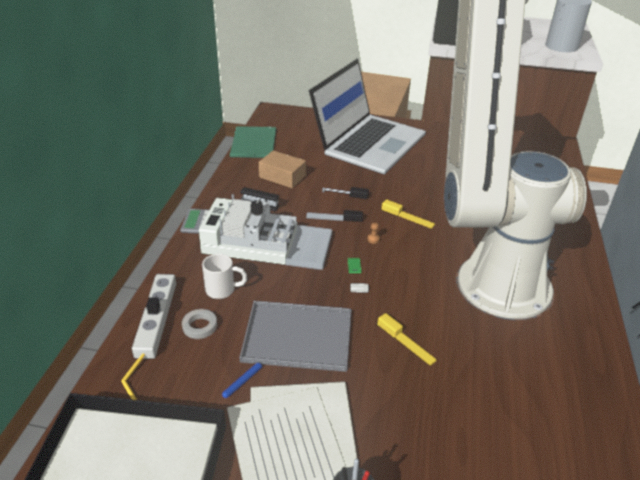

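The top view shows the gauge at about (431,232)–(438,303), the pick at (494,242)–(496,305), the feeder at cols 325–397 with its catch tray at rows 220–270, and the tool tray at (168–257, 206–320). The side view shows the same layout. The green blank and the two yellow gauges are decoys.

```bash
cat > h.py <<'E'
from plant import *
import cv2, numpy as np
def cam(n):
    c=camera_info(n); return 240/np.tan(np.radians(c['fov_y']/2)),c
def ray(n,u,v,z):
    f,c=cam(n); d=c['R'].T@np.array([(u-c['cx'])/f,(v-c['cy'])/f,1]); o=-c['R'].T@c['t']
    return o+d*(z-o[2])/d[2]
def proj(n,X):
    f,c=cam(n); p=c['R']@np.asarray(X,float)+c['t']; return np.array([c['cx']+f*p[0]/p[2],c['cy']+f*p[1]/p[2]])
def save(n,name,box=None,s=1):
    im=capture(n)[:,:,::-1]
    if box: im=im[box[1]:box[3],box[0]:box[2]]
    cv2.imwrite(f"pics/{name}.png",cv2.resize(im,None,fx=s,fy=s,interpolation=cv2.INTER_CUBIC))
E
python3 - <<'E'
from h import *
im=capture("top"); hsv=cv2.cvtColor(im,cv2.COLOR_RGB2HSV)
g=im.astype(int)
# black grips
for nm,(x0,y0,x1,y1) in dict(gauge=(415,220,455,315),pick=(480,230,512,315)).items():
    r=g[y0:y1,x0:x1]; 
    dark=((r.max(2)<50)).astype(np.uint8)
    grey=((r.max(2)-r.min(2)<25)&(r.max(2)>95)).astype(np.uint8)
    for lab,m in(("grip",dark),("steel",grey)):
        n,l,st,ce=cv2.connectedComponentsWithStats(m)
        k=1+np.argmax(st[1:,4]); ys,xs=np.where(l==k); rr=cv2.minAreaRect(np.c_[xs+x0,ys+y0].astype(np.float32))
        print(nm,lab,st[k],ce[k]+[x0,y0],np.round(rr[0],1),np.round(rr[1],1),rr[2])
        print(np.round(cv2.boxPoints(rr),1).tolist())
m=((hsv[...,1]<60)&(hsv[...,2]>60)).astype(np.uint8)
for nm,(x0,y0,x1,y1) in dict(tray=(160,195,268,328),catch=(318,221,404,276)).items():
    r=m[y0:y1,x0:x1]; n,l,st,ce=cv2.connectedComponentsWithStats(r); k=1+np.argmax(st[1:,4]); ys,xs=np.where(l==k)
    rr=cv2.minAreaRect(np.c_[xs+x0,ys+y0].astype(np.float32)); b=cv2.boxPoints(rr)
    z=.016 if nm=='tray' else .02
    P=np.array([ray("top",*p,z) for p in b]); print(nm,b.round(1).tolist(),P.round(4).tolist(),"mid",P.mean(0).round(4),"sides",np.linalg.norm(P[1]-P[0]),np.linalg.norm(P[2]-P[1]))
    e=P[1]-P[0]; print(np.degrees(np.arctan2(e[1],e[0])))
a=cv2.resize(im[85:325,315:515][:,:,::-1],None,fx=2.5,fy=2.5,interpolation=cv2.INTER_CUBIC); 
s=cv2.resize(capture("side")[180:280,190:350][:,:,::-1],None,fx=3,fy=3,interpolation=cv2.INTER_CUBIC)
b=cv2.resize(im[105:275,320:402][:,:,::-1],None,fx=3.5,fy=3.5,interpolation=cv2.INTER_CUBIC)
o=np.zeros((595,800,3),np.uint8); o[:b.shape[0],:b.shape[1]]=b; o[:s.shape[0],300:300+s.shape[1]]=s; cv2.imwrite("pics/c1.png",o)
E
```

```text
gauge grip [ 15  57  17  29 383] [437.8694517  291.30809399] [437.8 291.3] [27.8 14.3] 83.9909896850586
[[429.20001220703125, 278.20001220703125], [443.3999938964844, 276.70001220703125], [446.3999938964844, 304.3999938964844], [432.1000061035156, 305.8999938964844]]
gauge steel [ 10  10  15  49 474] [431.88185654 253.79324895] [431.9 253.7] [48.   9.8] 82.87498474121094
[[424.1000061035156, 230.5], [433.79998779296875, 229.3000030517578], [439.70001220703125, 276.8999938964844], [430.0, 278.1000061035156]]
pick grip [  8  49  16  29 411] [495.87104623 292.64720195] [495.5 293. ] [28. 15.] 90.0
[[488.0, 279.0], [503.0, 279.0], [503.0, 307.0], [488.0, 307.0]]
pick steel [ 11  10   6  39 105] [493.93333333 257.93333333] [493. 259.] [ 5.  37.9] 1.548157811164856
[[490.0, 277.8999938964844], [491.0, 240.0], [496.0, 240.10000610351562], [495.0, 278.0]]
tray [[163.10000610351562, 209.39999389648438], [250.6999969482422, 203.8000030517578], [257.79998779296875, 315.0], [170.1999969482422, 320.6000061035156]] [[0.6171, 0.4265, 0.016], [0.6366, 0.2266, 0.016], [0.3834, 0.1961, 0.016], [0.3653, 0.3874, 0.016]] mid [0.5006 0.3092 0.016 ] sides 0.2007881259243734 0.2550458112085997
-84.42519478743326
catch [[325.0, 269.0], [325.0, 221.0], [397.0, 221.0], [397.0, 269.0]] [[0.4897, 0.0514, 0.02], [0.6001, 0.0547, 0.02], [0.6052, -0.109, 0.02], [0.4947, -0.1092, 0.02]] mid [ 0.5474 -0.028   0.02  ] sides 0.11043218612101859 0.16375706310005236
1.712436518085451
```

View pics/c1.png

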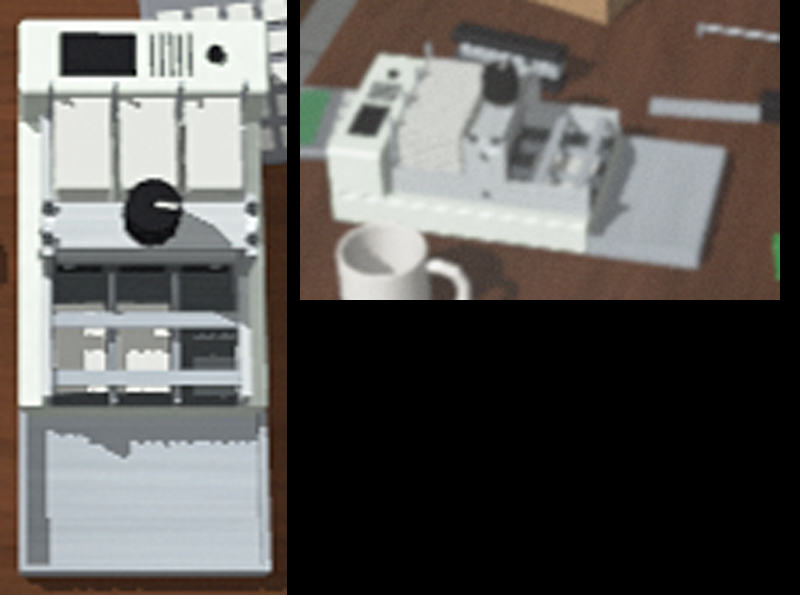

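The crop shows white blanks in the left (+y) and middle lanes, and the right lane is dark, so empty. The knob centre is at about (363,166), its white line pointing image-right. Next I'll compute the poses.

```bash
cat >> h.py <<'E'
def edges(n,p0,p1,half=6,ch='s',N=40):
    """subpixel strongest edge points along the normal of segment p0-p1; returns line fit end points"""
    im=capture(n); hsv=cv2.cvtColor(im,cv2.COLOR_RGB2HSV)
    I=(hsv[...,1] if ch=='s' else hsv[...,2]).astype(np.float32); I=cv2.GaussianBlur(I,(0,0),.7)
    p0=np.array(p0,float);p1=np.array(p1,float); d=(p1-p0)/np.linalg.norm(p1-p0); nn=np.array([-d[1],d[0]])
    t=np.arange(-half,half+.01,.1); out=[]
    for a in np.linspace(0,1,N):
        q=p0+a*(p1-p0)+t[:,None]*nn
        v=cv2.remap(I,q[:,:1].astype(np.float32),q[:,1:].astype(np.float32),cv2.INTER_LINEAR).ravel()
        out.append(q[np.argmax(abs(np.gradient(v)))])
    vx,vy,x,y=cv2.fitLine(np.array(out,np.float32),cv2.DIST_HUBER,0,.01,.01).ravel()
    f=lambda p:np.array([x,y])+((p-[x,y])@[vx,vy])*np.array([vx,vy])
    return f(p0),f(p1)
E
python3 - <<'E'
from h import *
def ang(A,B): return np.degrees(np.arctan2(B[1]-A[1],B[0]-A[0]))
def show(nm,p0,p1,z,**k):
    a,b=edges("top",p0,p1,**k); A,B=ray("top",*a,z),ray("top",*b,z); print(nm,a.round(1),b.round(1),A.round(4),B.round(4),"ang",ang(A,B).round(2)); return A,B
l=show("catchL",(325.5,267),(325.5,228),.02,half=4)
r=show("catchR",(397,267),(397,228),.02,half=4)
f=show("catchF",(330,269),(392,269),.0,half=4)
hb=show("hopL",(325.5,200),(325.5,120),.06,half=4)
T=capture("top").astype(int); 
def comp(img,box,test):
    x0,y0,x1,y1=box; m=test(img[y0:y1,x0:x1]).astype(np.uint8); n,lb,st,ce=cv2.connectedComponentsWithStats(m); k=1+np.argmax(st[1:,4]); ys,xs=np.where(lb==k); return np.c_[xs+x0,ys+y0].astype(np.float32)
kp=comp(T,(350,150,378,180),lambda r:r.max(2)<60); c,rad=cv2.minEnclosingCircle(kp); print("knob",c,rad,ray("top",*c,.14))
for nm,z,e in(("gauge",.005,((428,236),(433.5,274))),("gauge",.005,((425.5,236),(430.5,274))),("gauge",.005,((436,236),(438.5,274)))):
    pass
g=comp(T,(415,220,455,315),lambda r:(r.max(2)-r.min(2)<25)&(r.max(2)>95)); rr=cv2.minAreaRect(g); b=cv2.boxPoints(rr)
P=[ray("top",*((b[0]+b[1])/2),.005),ray("top",*((b[2]+b[3])/2),.005)]; print("gauge tip,shoulder",P,np.linalg.norm(P[0]-P[1]),ang(P[1],P[0]))
g=comp(T,(480,230,512,315),lambda r:(r.max(2)-r.min(2)<25)&(r.max(2)>95))
v=cv2.fitLine(g,cv2.DIST_HUBER,0,.01,.01).ravel(); y0,y1=g[:,1].min()-.5,g[:,1].max()+.5
L=[ray("top",v[2]+(y-v[3])*v[0]/v[1],y,.011) for y in(y0,y1)]; print("pick hook,shankend",L,np.linalg.norm(L[0]-L[1]),ang(L[1],L[0]))
for nm,box in(("gauge",(415,265,455,315)),("pick",(480,265,512,315))):
    d=comp(T,box,lambda r:r.max(2)<50); rr=cv2.minAreaRect(d); b=cv2.boxPoints(rr); Q=np.array([ray("top",*p,.026) for p in b]); print(nm,"grip top",Q[:,:2].round(4).tolist())
w=comp(T,(328,180,393,222),lambda r:r.max(2)>150)
# tray edges
show("trayL",(168.5,215),(172,315),.016,half=4);show("trayR",(250.5,212),(256.5,308),.016,half=4);show("trayN",(178,320),(250,314.5),.0,half=4);show("trayF",(176,211.5),(243,207),.016,half=5)
E
```

```text
catchL [324.2 267. ] [324.2 228. ] [0.4942 0.0532 0.02  ] [0.5837 0.0559 0.02  ] ang 1.74
catchR [397.4 267. ] [396.5 228. ] [ 0.4993 -0.11    0.02  ] [ 0.5887 -0.1079  0.02  ] ang 1.36
catchF [330.  269.7] [392.  269.2] [0.4917 0.04   0.    ] [ 0.4972 -0.1005  0.    ] ang -87.77
hopL [324.2 200. ] [324.2 120. ] [0.6379 0.0578 0.06  ] [0.8285 0.0635 0.06  ] ang 1.73
knob (363.0, 165.25) 9.250100135803223 [ 0.69270941 -0.02165772  0.14      ]
gauge tip,shoulder [array([ 0.59027409, -0.18422328,  0.005     ]), array([ 0.48043705, -0.19647172,  0.005     ])] 0.11051787233425753 6.363029351920006
pick hook,shankend [array([ 0.57090149, -0.32977209,  0.011     ]), array([ 0.48143742, -0.32856295,  0.011     ])] 0.08947223770564112 -0.7743252881640267
gauge grip top [[0.4747, -0.1799], [0.4796, -0.211], [0.4192, -0.2175], [0.4144, -0.1868]]
pick grip top [[0.4776, -0.3096], [0.4786, -0.3428], [0.419, -0.3405], [0.4179, -0.3076]]
trayL [167.2 215. ] [169.6 315.1] [0.604  0.4159 0.016 ] [0.3773 0.3898 0.016 ] ang -173.44
trayR [251.4 211.9] [257.4 307.9] [0.6172 0.2239 0.016 ] [0.3989 0.1977 0.016 ] ang -173.18
trayN [178.  320.2] [250.  314.1] [0.3677 0.3746 0.    ] [0.3862 0.2155 0.    ] ang -83.37
trayF [175.9 209.7] [242.8 204.2] [0.6171 0.3972 0.016 ] [0.6349 0.2447 0.016 ] ang -83.33
```

Call:
drive_tool(motion=[{"hand":0,"xyz":[60,57,-20],"twist":[0,0,-8]},{"hand":0,"xyz":[100,95,-50],"twist":[0,0,-15.8]},{"hand":0,"xyz":[290,276,-130],"twist":[0,0,-15.8]},{"hand":0,"xyz":[290,276,-130],"twist":[0,0,-15.8]},{"hand":0,"xyz":[290,276,-130],"twist":[0,0,-15.8]},{"hand":0,"xyz":[290,276,-130],"twist":[0,0,-15.8]},{"hand":0,"xyz":[290,276,-130],"twist":[0,0,-15.8]},{"hand":0,"xyz":[290,276,-130],"twist":[0,0,-15.8]}], squeeze=60)

```text
clock: 1.65
ee_pos: [0.4514, -0.3258, 0.1003]
eef_rot: [-3.14, 0.001, -0.013]
force: [-0.3, 0.0, 0.3]
opening: 1.002
grip_force: 0.0
```

Call:
drive_tool(motion=[{"hand":0,"xyz":[0,0,-60]},{"hand":0,"xyz":[0,0,-85]},{"hand":0,"xyz":[0,0,-98]},{"hand":0,"xyz":[0,0,-98]},{"hand":0.5,"xyz":[0,0,-98]},{"hand":1,"xyz":[0,0,-98]},{"hand":1,"xyz":[0,0,-98]},{"hand":1,"xyz":[0,0,-98]}])

```text
validation failed for argument at $.mo...
```

Call:
drive_tool(motion=[{"hand":1,"xyz":[0,0,0]},{"hand":1,"xyz":[0,0,0]},{"hand":1,"xyz":[0,0,60]},{"hand":1,"xyz":[0,0,110]},{"hand":1,"xyz":[0,0,110]},{"hand":1,"xyz":[0,0,110]}])

```text
validation failed for argument at $.mo...
```

Call:
drive_tool(motion=[{"hand":0,"xyz":[0,0,-60],"twist":[0,0,0]},{"hand":0,"xyz":[0,0,-85],"twist":[0,0,0]},{"hand":0,"xyz":[0,0,-98],"twist":[0,0,0]},{"hand":0,"xyz":[0,0,-98],"twist":[0,0,0]},{"hand":0.5,"xyz":[0,0,-98],"twist":[0,0,0]},{"hand":1,"xyz":[0,0,-98],"twist":[0,0,0]},{"hand":1,"xyz":[0,0,-98],"twist":[0,0,0]},{"hand":1,"xyz":[0,0,-98],"twist":[0,0,0]}])

```text
clock: 2.65
ee_pos: [0.4504, -0.3285, 0.0042]
eef_rot: [3.141, -0.001, -0.017]
force: [-1.3, 0.9, 6.8]
opening: 0.314
grip_force: 59.9
```

Call:
drive_tool(motion=[{"hand":1,"xyz":[0,0,50],"twist":[0,0,0]},{"hand":1,"xyz":[0,0,110],"twist":[0,0,2.7]},{"hand":1,"xyz":[8,60,110],"twist":[0,0,2.7]},{"hand":1,"xyz":[8,340,110],"twist":[0,0,2.7]},{"hand":1,"xyz":[8,340,110],"twist":[0,0,2.7]},{"hand":1,"xyz":[8,340,110],"twist":[0,0,2.7]},{"hand":1,"xyz":[8,340,110],"twist":[0,0,2.7]},{"hand":1,"xyz":[8,340,110],"twist":[0,0,2.7]}])

```text
clock: 3.65
ee_pos: [0.4575, 0.0145, 0.1136]
eef_rot: [-3.141, -0.0, 0.032]
force: [1.6, -0.8, -2.3]
opening: 0.314
grip_force: 59.5
```

```bash
python3 - <<'E'
from h import *
s=observe();print(s['ee_pos'],s['eef_rot'],s['opening'],s['grip_force'],s['force'])
t=capture("top")[140:280,310:410][:,:,::-1];d=capture("side")[150:330,190:430][:,:,::-1]
o=np.zeros((560,800,3),np.uint8);o[:560,:400]=cv2.resize(t,None,fx=4,fy=4,interpolation=cv2.INTER_CUBIC);o[:300,400:]=cv2.resize(d,(400,300),interpolation=cv2.INTER_CUBIC);cv2.imwrite("pics/p1.png",o)
for z,p in((.032,[(328,221),(393,221)]),): 
    a,b=edges("top",*p,half=5,ch='v');print(a,b,ray("top",*a,z),ray("top",*b,z))
tip=np.array(s['ee_pos'])+[.118,.0035,-.004];print(proj("top",tip),proj("side",tip))
E
```

```text
[0.45749087 0.01447585 0.11357447] [-3.14130263e+00 -3.25496043e-04  3.23798779e-02] 0.3143688649165148 59.46858465671539 [ 1.60519515 -0.79686969 -2.29670037]
[328.0557423  216.22051555] [393.04690144 216.9784903 ] [0.60838391 0.04808895 0.032     ] [ 0.61116562 -0.09848749  0.032     ]
[342.29146548 222.4210766 ] [295.69538881 227.24834457]
```

View pics/p1.png

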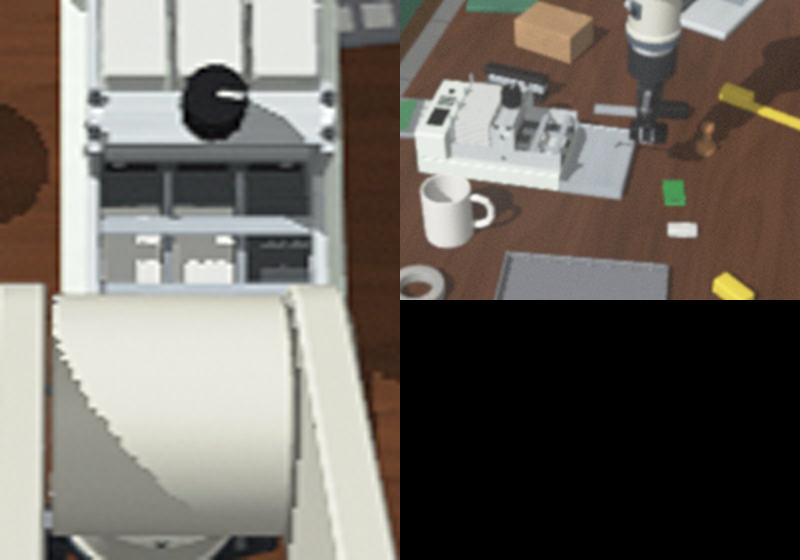

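The top view is covered by the forearm up to row 213. The blanks' rear edges are at row ≈192.5 (cols 333–368) and the rails at about cols 352 and 371. The side view shows the pick held level over the catch tray.

```bash
python3 - <<'E'
from h import *
O=np.array([.597,-.0253]);y=np.radians(1.7);R=np.array([[np.cos(y),-np.sin(y)],[np.sin(y),np.cos(y)]])
fe=lambda P:((P[:2]-O)@R*1000).round(1)
for n,p0,p1,z in(("rearL",(337,192.5),(350,192.5),.036),("rearM",(355,192.5),(367,192.5),.036),("rail+",(351.7,191),(351.7,182),.044),("rail-",(370.7,191),(370.7,182),.044),("sideL",(325,205),(325,150),.06),("bridgeF",(340,176.5),(388,176.5),.104)):
    a,b=edges("top",p0,p1,half=3,ch='v');print(n,a.round(1),b.round(1),fe(ray("top",*a,z)),fe(ray("top",*b,z)))
for nm,X,Y,Z in(("sideplate front L",0,.08,.06),("front corner bottom",0,.08,0),("catch front L",-.103,.078,.02),("bedfront L",0,.06,.032)):
    w=O+R@[X,Y];print(nm,proj("side",[*w,Z]).round(1),proj("top",[*w,Z]).round(1))
c=O+R@[.098,0];print("knob top proj",proj("top",[*c,.14]),proj("top",[*c,.11]))
E
```

```text
rearL [337.  191.2] [350.  191.3] [71.2 52.7] [71.  23.1]
rearM [355.  191.3] [367.  191.3] [71.1 11.8] [ 71.1 -15.5]
rail+ [350.3 191. ] [350.4 182. ] [69.3 23. ] [90.6 22.5]
rail- [368.2 191. ] [368.4 182. ] [ 69.4 -17.5] [ 90.7 -18.2]
sideL [324.3 205. ] [324.3 150. ] [31.9 81.6] [161.1  81.8]
bridgeF [340.  174.8] [388.  176.2] [86.9 47.8] [ 84.  -55.6]
sideplate front L [285.7 248.6] [325. 219.]
front corner bottom [286.  265.2] [324.9 225.4]
catch front L [322.6 264.3] [325.8 268.1]
bedfront L [287.4 251.9] [333.8 222.1]
knob top proj [363.36654455 164.24491734] [362.34737838 169.06402188]
```

Call:
drive_tool(motion=[{"hand":1,"xyz":[0,0,-50],"twist":[0,0,0]},{"hand":1,"xyz":[0,0,-69],"twist":[0,0,0]},{"hand":1,"xyz":[0,0,-69],"twist":[0,0,0]},{"hand":1,"xyz":[0,0,-69],"twist":[0,0,0]},{"hand":1,"xyz":[0,0,-69],"twist":[0,0,0]}])

```text
clock: 4.72
ee_pos: [0.4588, 0.0116, 0.0453]
eef_rot: [3.142, -0.002, 0.03]
force: [0.8, -0.6, -0.6]
opening: 0.315
grip_force: 59.5
```

```bash
python3 - <<'E'
from h import *
s=observe();print(s['ee_pos'],s['eef_rot'],s['force'])
tip=np.array(s['ee_pos'])+[.118,.0035,-.004];print(proj("side",tip), proj("side",tip+[0,0,.011]))
save("side","p2",(270,200,370,275),8)
E
```

```text
[0.45881174 0.01164891 0.04526356] [ 3.14157414e+00 -1.92350483e-03  2.98438895e-02] [ 0.84040628 -0.56710897 -0.57043705]
[295.50725749 246.03172702] [295.50120784 242.9632135 ]
```

View pics/p2.png

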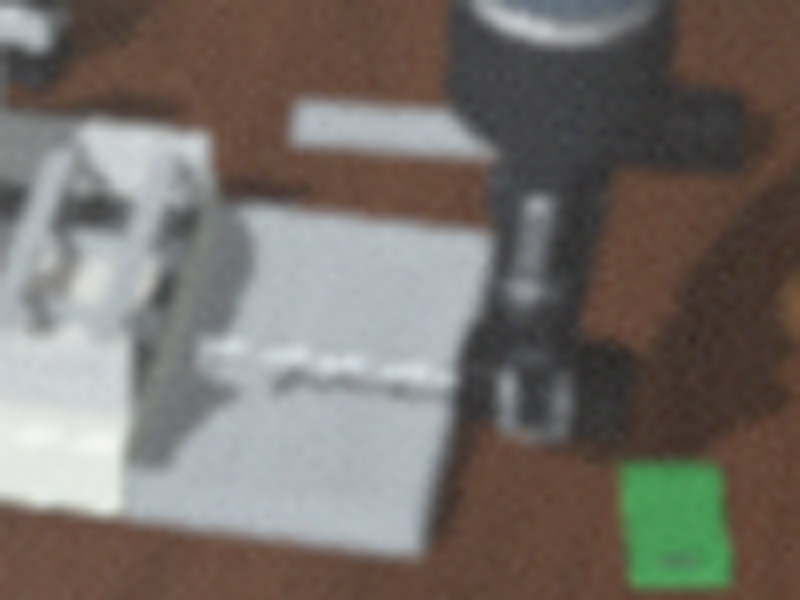

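The side view shows the pick's hook tip at about (295.6,243.8), against a prediction of (295.5,243–246), so the pick sits in the hand as expected. I'll go in under the bars.

Call:
drive_tool(motion=[{"hand":1,"xyz":[0,1,-2],"twist":[0,0,0]},{"hand":1,"xyz":[25,2,-2],"twist":[0,0,0]},{"hand":1,"xyz":[50,2.5,-2],"twist":[0,0,0]},{"hand":1,"xyz":[75,3,-2],"twist":[0,0,0]},{"hand":1,"xyz":[101,4,-2],"twist":[0,0,0]},{"hand":1,"xyz":[101,4,-2],"twist":[0,0,0]},{"hand":1,"xyz":[101,4,-2],"twist":[0,0,0]}])

```text
clock: 5.65
ee_pos: [0.5578, 0.0158, 0.042]
eef_rot: [-3.142, 0.001, 0.03]
force: [-0.1, -0.4, -1.2]
opening: 0.315
grip_force: 64.8
```

Call:
drive_tool(motion=[{"hand":1,"xyz":[0,0,-3],"twist":[0,0,0]},{"hand":1,"xyz":[0,0,-6],"twist":[0,0,0]},{"hand":1,"xyz":[0,0,-6],"twist":[0,0,0]}])

```text
clock: 6.02
ee_pos: [0.5585, 0.0158, 0.0361]
eef_rot: [3.142, 0.001, 0.03]
force: [-0.1, 0.5, 0.6]
opening: 0.313
grip_force: 65.2
```

Call:
drive_tool(motion=[{"hand":1,"xyz":[-15,0,-6],"twist":[0,0,0]},{"hand":1,"xyz":[-30,-1,0],"twist":[0,0,0]},{"hand":1,"xyz":[-45,-1,0],"twist":[0,0,0]},{"hand":1,"xyz":[-60,-2,0],"twist":[0,0,0]},{"hand":1,"xyz":[-75,-2,0],"twist":[0,0,0]},{"hand":1,"xyz":[-90,-3,0],"twist":[0,0,0]},{"hand":1,"xyz":[-100,-3,0],"twist":[0,0,0]},{"hand":1,"xyz":[-100,-3,0],"twist":[0,0,0]}])

```text
clock: 7.02
ee_pos: [0.4582, 0.0128, 0.0363]
eef_rot: [-3.142, 0.001, 0.03]
force: [0.2, 0.1, -0.9]
opening: 0.308
grip_force: 65.2
```

```bash
python3 - <<'E'
from h import *
s=observe();print(s['ee_pos'],s['eef_rot'],s['force'])
save("side","p3",(260,200,360,275),8)
E
```

```text
[0.45815807 0.01280892 0.0362746 ] [-3.14156569e+00  5.47239632e-04  3.01357992e-02] [ 0.17532691  0.0925859  -0.9254246 ]
```

View pics/p3.png

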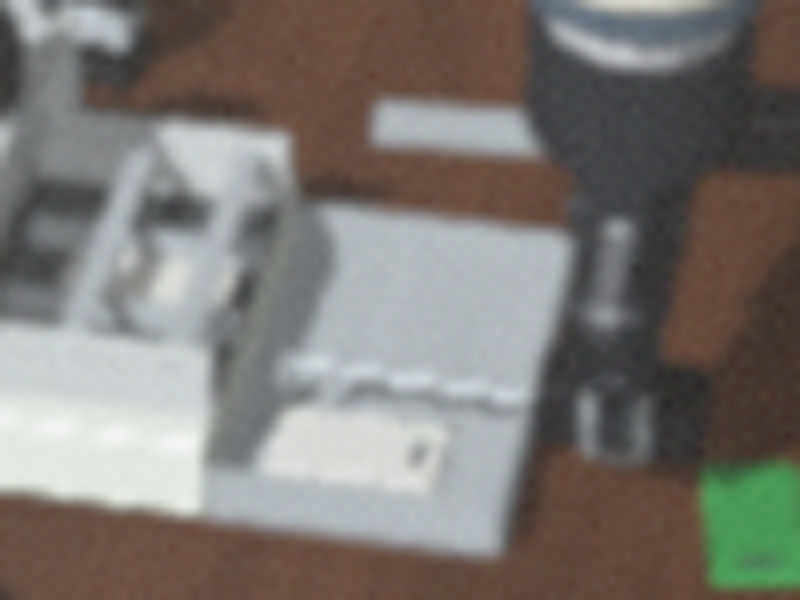

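The side view shows the first blank lying flat in the catch tray at about (304,256), with the hook free of it. Next is the middle lane.

Call:
drive_tool(motion=[{"hand":1,"xyz":[0,0,6],"twist":[0,0,0]},{"hand":1,"xyz":[0,-41.5,6],"twist":[0,0,0]},{"hand":1,"xyz":[0,-41.5,6],"twist":[0,0,0]},{"hand":1,"xyz":[0,-41.5,6],"twist":[0,0,0]},{"hand":1,"xyz":[40,-40.5,6],"twist":[0,0,0]},{"hand":1,"xyz":[70,-39.5,6],"twist":[0,0,0]},{"hand":1,"xyz":[101,-38.5,6],"twist":[0,0,0]},{"hand":1,"xyz":[101,-38.5,6],"twist":[0,0,0]}])

```text
clock: 8.07
ee_pos: [0.5625, -0.0248, 0.0425]
eef_rot: [3.142, -0.002, 0.031]
force: [-0.0, -0.1, -0.4]
opening: 0.315
grip_force: 65.1
```

Call:
drive_tool(motion=[{"hand":1,"xyz":[0,0,0],"twist":[0,0,0]},{"hand":1,"xyz":[0,0,-3],"twist":[0,0,0]},{"hand":1,"xyz":[0,0,-6],"twist":[0,0,0]},{"hand":1,"xyz":[0,0,-6],"twist":[0,0,0]}])

```text
clock: 8.57
ee_pos: [0.5594, -0.0257, 0.036]
eef_rot: [-3.142, 0.001, 0.03]
force: [-0.4, 0.4, -1.4]
opening: 0.314
grip_force: 65.1
```

Call:
drive_tool(motion=[{"hand":1,"xyz":[-15,0,0],"twist":[0,0,0]},{"hand":1,"xyz":[-30,-1,0],"twist":[0,0,0]},{"hand":1,"xyz":[-45,-1,0],"twist":[0,0,0]},{"hand":1,"xyz":[-60,-2,0],"twist":[0,0,0]},{"hand":1,"xyz":[-75,-2,0],"twist":[0,0,0]},{"hand":1,"xyz":[-90,-3,0],"twist":[0,0,0]},{"hand":1,"xyz":[-100,-3,0],"twist":[0,0,0]},{"hand":1,"xyz":[-100,-3,0],"twist":[0,0,0]}])

```text
clock: 9.57
ee_pos: [0.4592, -0.0287, 0.0363]
eef_rot: [-3.142, 0.0, 0.03]
force: [0.1, -0.5, -0.8]
opening: 0.314
grip_force: 65.1
```

Call:
drive_tool(motion=[{"hand":1,"xyz":[0,0,20],"twist":[0,0,0]},{"hand":1,"xyz":[-30,0,80],"twist":[0,0,0]},{"hand":1,"xyz":[-60,60,110],"twist":[0,0,0]},{"hand":1,"xyz":[-60,120,110],"twist":[0,0,0]},{"hand":1,"xyz":[-20,170,110],"twist":[0,0,0]},{"hand":1,"xyz":[-20,180,110],"twist":[0,0,0]},{"hand":1,"xyz":[-20,180,110],"twist":[0,0,0]}])

```text
clock: 10.45
ee_pos: [0.4402, 0.1522, 0.1461]
eef_rot: [3.142, 0.0, 0.032]
force: [-0.1, 0.4, -1.9]
opening: 0.312
grip_force: 65.0
```

```bash
python3 - <<'E'
from h import *
s=observe();print(s['ee_pos'],s['eef_rot'],s['force'],s['opening'])
t=capture("top")[130:330,300:460][:,:,::-1];d=capture("side")[150:390,190:430][:,:,::-1]
o=np.zeros((600,800,3),np.uint8);o[:500,:400]=cv2.resize(t,(400,500),interpolation=cv2.INTER_CUBIC);o[:400,400:]=cv2.resize(d,(400,400),interpolation=cv2.INTER_CUBIC);cv2.imwrite("pics/p4.png",o)
E
```

```text
[0.44024244 0.15220991 0.14613629] [3.14151789e+00 1.04817062e-04 3.22211313e-02] [-0.12518126  0.42433209 -1.93287092] 0.3116085094591345
```

View pics/p4.png

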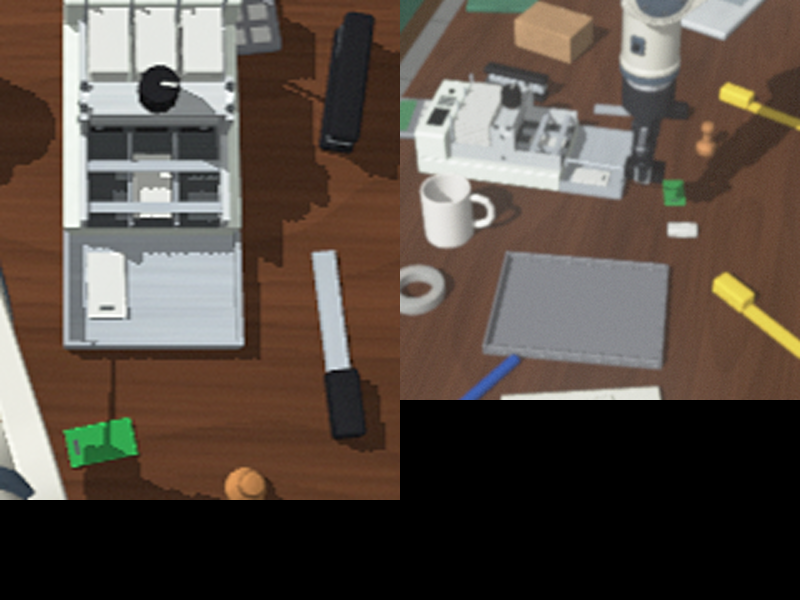

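The top view shows blank 1 in the tray at about (342,243). The middle blank has not moved, its rear edge still at row ≈192.8, so the hook passed over it. The hook rides higher than I assumed, so I'll go back lower.

Call:
drive_tool(motion=[{"hand":1,"xyz":[0,-62,0],"twist":[0,0,0]},{"hand":1,"xyz":[10,-124,0],"twist":[0,0,0]},{"hand":1,"xyz":[20,-180,-20],"twist":[0,0,0]},{"hand":1,"xyz":[20,-180,-60],"twist":[0,0,0]},{"hand":1,"xyz":[20,-180,-107],"twist":[0,0,0]},{"hand":1,"xyz":[20,-180,-107],"twist":[0,0,0]},{"hand":1,"xyz":[20,-180,-107],"twist":[0,0,0]}])

```text
clock: 11.42
ee_pos: [0.4601, -0.0292, 0.0404]
eef_rot: [3.142, -0.0, 0.03]
force: [0.8, -1.3, -1.6]
opening: 0.315
grip_force: 65.0
```

Call:
drive_tool(motion=[{"hand":1,"xyz":[30,0.5,0],"twist":[0,0,0]},{"hand":1,"xyz":[60,1.5,0],"twist":[0,0,0]},{"hand":1,"xyz":[80,2.5,0],"twist":[0,0,0]},{"hand":1,"xyz":[101,3,0],"twist":[0,0,0]},{"hand":1,"xyz":[101,3,0],"twist":[0,0,0]},{"hand":1,"xyz":[101,3,-3],"twist":[0,0,0]},{"hand":1,"xyz":[101,3,-6],"twist":[0,0,0]},{"hand":1,"xyz":[101,3,-6],"twist":[0,0,0]}])

```text
clock: 12.42
ee_pos: [0.5601, -0.0257, 0.0331]
eef_rot: [-3.142, 0.001, 0.03]
force: [-0.4, 0.0, -1.2]
opening: 0.312
grip_force: 65.0
```

Call:
drive_tool(motion=[{"hand":1,"xyz":[0,0,-1],"twist":[0,0,0]},{"hand":1,"xyz":[0,0,-2],"twist":[0,0,0]},{"hand":1,"xyz":[0,0,-2],"twist":[0,0,0]}])

```text
clock: 12.8
ee_pos: [0.5608, -0.0257, 0.0313]
eef_rot: [-3.142, 0.0, 0.03]
force: [-2.1, -0.3, 3.8]
opening: 0.313
grip_force: 65.5
```

Call:
drive_tool(motion=[{"hand":1,"xyz":[-15,0,0.5],"twist":[0,0,0]},{"hand":1,"xyz":[-30,-1,0.5],"twist":[0,0,0]},{"hand":1,"xyz":[-45,-1,0.5],"twist":[0,0,0]},{"hand":1,"xyz":[-60,-2,0.5],"twist":[0,0,0]},{"hand":1,"xyz":[-75,-2,0.5],"twist":[0,0,0]},{"hand":1,"xyz":[-90,-3,0.5],"twist":[0,0,0]},{"hand":1,"xyz":[-103,-3,0.5],"twist":[0,0,0]},{"hand":1,"xyz":[-103,-3,0.5],"twist":[0,0,0]}])

```text
clock: 13.8
ee_pos: [0.4565, -0.0287, 0.0316]
eef_rot: [-3.141, 0.001, 0.03]
force: [-0.0, -0.3, -0.7]
opening: 0.314
grip_force: 65.1
```

Call:
drive_tool(motion=[{"hand":1,"xyz":[0,0,20],"twist":[0,0,0]},{"hand":1,"xyz":[-30,0,80],"twist":[0,0,0]},{"hand":1,"xyz":[-60,60,110],"twist":[0,0,0]},{"hand":1,"xyz":[-60,120,110],"twist":[0,0,0]},{"hand":1,"xyz":[-20,170,110],"twist":[0,0,0]},{"hand":1,"xyz":[-20,180,110],"twist":[0,0,0]},{"hand":1,"xyz":[-20,180,110],"twist":[0,0,0]}])

```text
clock: 14.68
ee_pos: [0.4382, 0.1522, 0.1416]
eef_rot: [3.141, 0.0, 0.032]
force: [-0.4, -1.0, -0.9]
opening: 0.313
grip_force: 65.0
```

```bash
python3 - <<'E'
from h import *
s=observe();print(s['ee_pos'],s['eef_rot'],s['force'],s['opening'])
t=capture("top")[130:330,300:460][:,:,::-1];d=capture("side")[150:390,190:430][:,:,::-1]
o=np.zeros((600,800,3),np.uint8);o[:500,:400]=cv2.resize(t,(400,500),interpolation=cv2.INTER_CUBIC);o[:400,400:]=cv2.resize(d,(400,400),interpolation=cv2.INTER_CUBIC);cv2.imwrite("pics/p5.png",o)
E
```

```text
[0.43817771 0.15216785 0.14160107] [3.14148399e+00 2.22083654e-04 3.21412253e-02] [-0.35660549 -1.01133889 -0.93218665] 0.3134388503093543
```

View pics/p5.png

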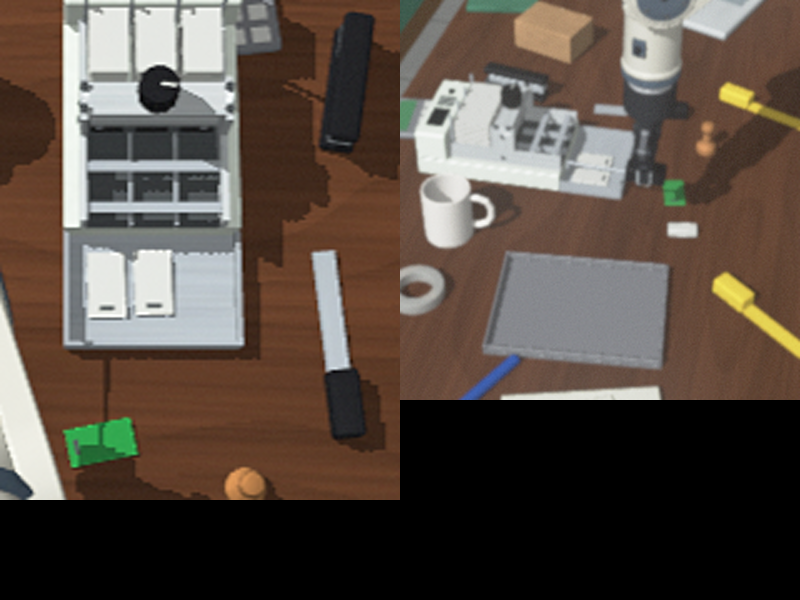

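Both blanks now lie flat in the catch tray, at about (342,243) and (361,243), and all three lanes are empty. Next, the pick goes into the tool tray.

Call:
drive_tool(motion=[{"hand":1,"xyz":[4,60,0],"twist":[0,0,5]},{"hand":1,"xyz":[8,120,0],"twist":[0,0,5]},{"hand":1,"xyz":[13,180,0],"twist":[0,0,5]},{"hand":1,"xyz":[13,193,0],"twist":[0,0,5]},{"hand":1,"xyz":[13,193,-60],"twist":[0,0,5]},{"hand":1,"xyz":[13,193,-115],"twist":[0,0,5]},{"hand":1,"xyz":[13,193,-133],"twist":[0,0,5]},{"hand":1,"xyz":[13,193,-135],"twist":[0,0,5]}])

```text
clock: 15.78
ee_pos: [0.451, 0.3426, 0.0068]
eef_rot: [3.14, 0.001, 0.116]
force: [0.7, 0.4, -0.4]
opening: 0.307
grip_force: 69.8
```

Call:
drive_tool(motion=[{"hand":1,"xyz":[0,0,-1],"twist":[0,0,0]},{"hand":1,"xyz":[0,0,-1],"twist":[0,0,0]}])

```text
clock: 16.02
ee_pos: [0.4515, 0.3441, 0.0066]
eef_rot: [-3.141, -0.001, 0.117]
force: [-0.9, -0.6, -0.3]
opening: 0.314
grip_force: 69.8
```

Call:
drive_tool(motion=[{"hand":1,"xyz":[0,0,-2],"twist":[0,0,0]},{"hand":0.5,"xyz":[0,0,-2],"twist":[0,0,0]},{"hand":0.45,"xyz":[0,0,-2],"twist":[0,0,0]},{"hand":0.45,"xyz":[0,0,-2],"twist":[0,0,0]},{"hand":0.45,"xyz":[0,0,40],"twist":[0,0,0]},{"hand":0.45,"xyz":[0,0,100],"twist":[0,0,0]},{"hand":0,"xyz":[-20,-60,140],"twist":[0,0,0]},{"hand":0,"xyz":[-60,-120,140],"twist":[0,0,0]}])

```text
clock: 17.02
ee_pos: [0.4031, 0.2414, 0.1466]
eef_rot: [-3.14, -0.005, 0.118]
force: [0.3, -0.9, 0.2]
opening: 0.945
grip_force: 0.0
```

```bash
python3 - <<'E'
from h import *
s=observe();print(s['ee_pos'],s['force'],s['opening'])
def comp(img,box,test):
    x0,y0,x1,y1=box; m=test(img[y0:y1,x0:x1]).astype(np.uint8); n,lb,st,ce=cv2.connectedComponentsWithStats(m); k=1+np.argmax(st[1:,4]); ys,xs=np.where(lb==k); return np.c_[xs+x0,ys+y0].astype(np.float32)
T=capture("top");t=T.astype(int)
g=comp(t,(405,215,480,320),lambda r:(r.max(2)-r.min(2)<25)&(r.max(2)>95)); b=cv2.boxPoints(cv2.minAreaRect(g)); print(b.round(1).tolist())
P=[ray("top",*((b[0]+b[1])/2),.005),ray("top",*((b[2]+b[3])/2),.005)];e=P[0]-P[1];print(P,np.linalg.norm(e),np.degrees(np.arctan2(e[1],e[0])))
d=comp(t,(405,215,480,320),lambda r:r.max(2)<50);print(np.array([ray("top",*p,.026)[:2] for p in cv2.boxPoints(cv2.minAreaRect(d))]).round(4).tolist())
cv2.imwrite("pics/p6.png",T[180:340,150:470,::-1].repeat(2,0).repeat(2,1))
E
```

```text
[0.40305499 0.24144266 0.14657801] [ 0.34535242 -0.92189493  0.17774061] 0.9452709862713549
[[424.1000061035156, 230.5], [433.79998779296875, 229.3000030517578], [439.70001220703125, 276.8999938964844], [430.0, 278.1000061035156]]
[array([ 0.59027409, -0.18422328,  0.005     ]), array([ 0.48043705, -0.19647172,  0.005     ])] 0.11051787233425753 6.363029351920006
[[0.4747, -0.1799], [0.4797, -0.2118], [0.4193, -0.2183], [0.4144, -0.1868]]
```

View pics/p6.png

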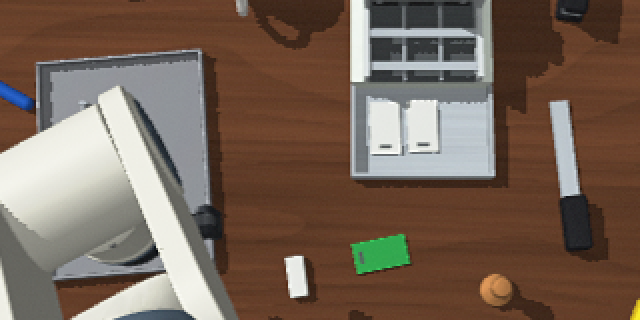

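The top view shows the gauge unmoved, the tray blanks in place, and the pick in the tool tray (hook near (193,232)) with nothing dragged along. Next I'll fetch the gauge.

Call:
drive_tool(motion=[{"hand":0,"xyz":[10,-62,0],"twist":[0,0,0]},{"hand":0,"xyz":[20,-124,0],"twist":[0,0,0]},{"hand":0,"xyz":[30,-185,0],"twist":[0,0,0]},{"hand":0,"xyz":[40,-246,0],"twist":[0,0,0]},{"hand":0,"xyz":[50,-307,0],"twist":[0,0,0]},{"hand":0,"xyz":[60,-368,-10],"twist":[0,0,0]},{"hand":0,"xyz":[66,-423.5,-30],"twist":[0,0,0]},{"hand":0,"xyz":[66,-423.5,-70],"twist":[0,0,0]}])

```text
clock: 18.08
ee_pos: [0.4695, -0.1865, 0.0746]
eef_rot: [3.139, -0.004, 0.113]
force: [0.6, 1.0, -0.4]
opening: 1.002
grip_force: 0.0
```

Call:
drive_tool(motion=[{"hand":0,"xyz":[0,0,-40],"twist":[0,0,0]},{"hand":0,"xyz":[0,0,-71],"twist":[0,0,0]},{"hand":0,"xyz":[0,0,-71],"twist":[0,0,0]},{"hand":0,"xyz":[0,0,-71],"twist":[0,0,0]},{"hand":0.6,"xyz":[0,0,-71],"twist":[0,0,0]},{"hand":1,"xyz":[0,0,-71],"twist":[0,0,0]},{"hand":1,"xyz":[0,0,-71],"twist":[0,0,0]},{"hand":1,"xyz":[0,0,-71],"twist":[0,0,0]}], squeeze=90)

```text
clock: 19.08
ee_pos: [0.4684, -0.1828, 0.0043]
eef_rot: [3.141, -0.002, 0.117]
force: [-1.5, -0.7, 13.5]
opening: 0.314
grip_force: 86.6
```

The hand landed about 12 mm too far forward on the grip, because the previous command had not been fully reached. I'll re-grip further back.

Call:
drive_tool(motion=[{"hand":0.3,"xyz":[0,0,2],"twist":[0,0,0]},{"hand":0.3,"xyz":[0,0,2],"twist":[0,0,0]},{"hand":0.3,"xyz":[-13,-1.5,2],"twist":[0,0,0]},{"hand":0.3,"xyz":[-13,-1.5,2],"twist":[0,0,0]},{"hand":1,"xyz":[-13,-1.5,2],"twist":[0,0,0]},{"hand":1,"xyz":[-13,-1.5,2],"twist":[0,0,0]},{"hand":1,"xyz":[-13,-1.5,2],"twist":[0,0,0]},{"hand":1,"xyz":[-13,-1.5,2],"twist":[0,0,0]}])

```text
clock: 20.08
ee_pos: [0.4551, -0.1841, 0.0057]
eef_rot: [3.141, -0.001, 0.117]
force: [-0.9, -0.8, 6.6]
opening: 0.314
grip_force: 85.4
```

Call:
drive_tool(motion=[{"hand":1,"xyz":[0,0,30],"twist":[0,0,0]},{"hand":1,"xyz":[-20,0,80],"twist":[0,0,0]},{"hand":1,"xyz":[-50,40,110],"twist":[0,0,-2]},{"hand":1,"xyz":[-50,80,110],"twist":[0,0,-5]},{"hand":1,"xyz":[-50,120,110],"twist":[0,0,-5]},{"hand":1,"xyz":[-50,150,110],"twist":[0,0,-5]},{"hand":1,"xyz":[-50,150,110],"twist":[0,0,-5]},{"hand":1,"xyz":[-50,150,110],"twist":[0,0,-5]}])

```text
clock: 21.08
ee_pos: [0.4045, -0.0339, 0.1152]
eef_rot: [3.141, -0.0, 0.031]
force: [0.1, -0.0, -1.2]
opening: 0.314
grip_force: 86.4
```

```bash
python3 - <<'E'
from h import *
s=observe();print(s['ee_pos'],s['eef_rot'],s['force'],s['wrist_torque'],s['opening'])
tip=np.array(s['ee_pos'])+[.1355,.004,0];print(proj("side",tip),proj("top",tip),proj("side",s['ee_pos']))
t=capture("top")[130:330,300:460][:,:,::-1];d=capture("side")[180:280,240:390][:,:,::-1]
o=np.zeros((500,800,3),np.uint8);o[:400,:320]=cv2.resize(t,(320,400),interpolation=cv2.INTER_CUBIC);o[:320,320:]=cv2.resize(d,(480,320),interpolation=cv2.INTER_CUBIC);cv2.imwrite("pics/p7.png",o)
E
```

```text
[ 0.40453827 -0.03393649  0.1151687 ] [ 3.14139529e+00 -1.89575884e-05  3.09936934e-02] [ 0.09925763 -0.02414761 -1.18054443] [-0.04294607  0.06672819 -0.0004349 ] 0.31383673918628663
[312.23523286 217.26035323] [365.00247126 238.98195582] [360.90594854 223.33509188]
```

View pics/p7.png

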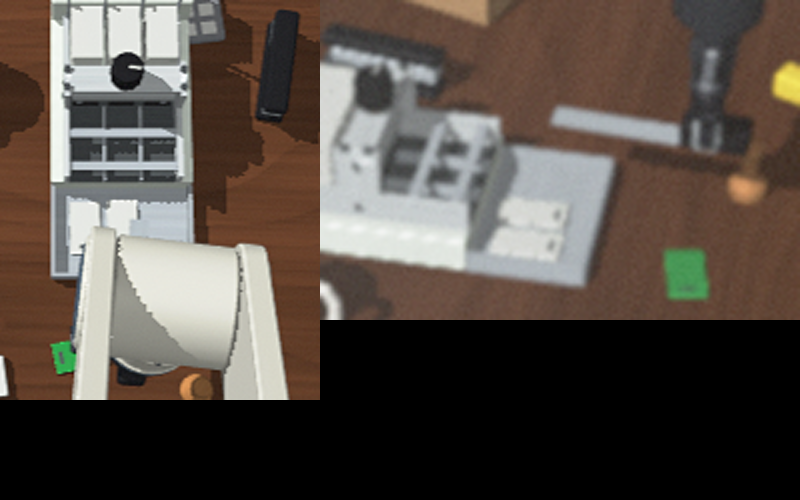

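The side view shows the blade level with its tip at about (312.8,216.6), against a predicted (312.2,217.3). The two blanks are still in the catch tray.

Call:
drive_tool(motion=[{"hand":1,"xyz":[20,3,-40],"twist":[0,0,0]},{"hand":1,"xyz":[41,5,-73],"twist":[0,0,0]},{"hand":1,"xyz":[41,5,-73],"twist":[0,0,0]},{"hand":1,"xyz":[41,5,-73],"twist":[0,0,0]},{"hand":1,"xyz":[70,6,-73],"twist":[0,0,0]},{"hand":1,"xyz":[95,6.5,-73],"twist":[0,0,0]},{"hand":1,"xyz":[116,7,-73],"twist":[0,0,0]},{"hand":1,"xyz":[116,7,-73],"twist":[0,0,0]}])

```text
clock: 22.18
ee_pos: [0.5219, -0.0271, 0.0438]
eef_rot: [3.141, -0.003, 0.03]
force: [-0.0, -0.3, -1.2]
opening: 0.315
grip_force: 86.4
```

Call:
drive_tool(motion=[{"hand":1,"xyz":[0,0,-2],"twist":[0,0,0]},{"hand":1,"xyz":[0,0,-4],"twist":[0,0,0]},{"hand":1,"xyz":[0,0,-4],"twist":[0,0,0]}])

```text
clock: 22.55
ee_pos: [0.5196, -0.0268, 0.0381]
eef_rot: [-3.142, 0.001, 0.03]
force: [0.1, -0.6, -1.6]
opening: 0.312
grip_force: 86.6
```

Call:
drive_tool(motion=[{"hand":1,"xyz":[0,0,-1],"twist":[0,0,0]},{"hand":1,"xyz":[0,0,-2],"twist":[0,0,0]},{"hand":1,"xyz":[0,0,-2],"twist":[0,0,0]}])

```text
clock: 22.92
ee_pos: [0.5202, -0.0268, 0.0362]
eef_rot: [-3.142, 0.0, 0.03]
force: [-2.0, -0.6, 2.6]
opening: 0.315
grip_force: 87.5
```

Call:
drive_tool(motion=[{"hand":1,"xyz":[0,0,-1],"twist":[0,0,0]},{"hand":1,"xyz":[0,0,-1],"twist":[0,0,0]}])

```text
clock: 23.18
ee_pos: [0.5203, -0.0268, 0.0352]
eef_rot: [3.142, 0.0, 0.03]
force: [-3.9, -0.4, 6.1]
opening: 0.313
grip_force: 87.8
```

Call:
drive_tool(motion=[{"hand":1,"xyz":[0,0,4],"twist":[0,0,0]},{"hand":1,"xyz":[0,0,4],"twist":[0,0,0]},{"hand":1,"xyz":[12,0.5,4],"twist":[0,0,0]},{"hand":1,"xyz":[24,1,4],"twist":[0,0,0]},{"hand":1,"xyz":[36,1.2,4],"twist":[0,0,0]},{"hand":1,"xyz":[44,1.4,4],"twist":[0,0,0]},{"hand":1,"xyz":[52,1.6,4],"twist":[0,0,0]},{"hand":1,"xyz":[52,1.6,4],"twist":[0,0,0]}])

```text
clock: 24.18
ee_pos: [0.573, -0.0251, 0.0392]
eef_rot: [3.142, -0.0, 0.03]
force: [-0.9, -0.1, -1.8]
opening: 0.313
grip_force: 86.4
```

Call:
drive_tool(motion=[{"hand":1,"xyz":[0,0,-1],"twist":[0,0,0]},{"hand":1,"xyz":[0,0,-2],"twist":[0,0,0]},{"hand":1,"xyz":[0,0,-2],"twist":[0,0,0]}])

```text
clock: 24.55
ee_pos: [0.5719, -0.0252, 0.0375]
eef_rot: [-3.142, 0.001, 0.03]
force: [-2.8, 0.2, 5.4]
opening: 0.308
grip_force: 87.2
```

Call:
drive_tool(motion=[{"hand":0.5,"xyz":[0,0,0],"twist":[0,0,0]},{"hand":0.3,"xyz":[0,0,0],"twist":[0,0,0]},{"hand":0.3,"xyz":[0,0,0],"twist":[0,0,0]},{"hand":0.3,"xyz":[0,0,30],"twist":[0,0,0]},{"hand":0.3,"xyz":[0,0,90],"twist":[0,0,0]},{"hand":0,"xyz":[0,0,150],"twist":[0,0,0]},{"hand":0,"xyz":[-40,60,170],"twist":[0,0,0]},{"hand":0,"xyz":[-60,110,180],"twist":[0,0,0]}])

```text
clock: 25.55
ee_pos: [0.5137, 0.0815, 0.2177]
eef_rot: [-3.141, -0.002, 0.028]
force: [0.3, 0.3, -0.4]
opening: 0.996
grip_force: 0.0
```

```bash
python3 - <<'E'
from h import *
s=observe();print(s['ee_pos'],s['eef_rot'],s['q'],s['opening'])
t=capture("top")[130:330,300:460][:,:,::-1];d=capture("side")[180:280,240:390][:,:,::-1]
o=np.zeros((600,800,3),np.uint8);o[:500,:400]=cv2.resize(t,(400,500),interpolation=cv2.INTER_CUBIC);o[:267,400:]=cv2.resize(d,(400,267),interpolation=cv2.INTER_CUBIC);cv2.imwrite("pics/p8.png",o)
E
```

```text
[0.51367582 0.08152481 0.21771308] [-3.14125459e+00 -1.91613007e-03  2.80222269e-02] [1.54450110e-01 2.03588993e-01 1.87124552e+00 1.07185361e-04
 1.06481468e+00 1.69717203e+00] 0.9959949176453203
```

View pics/p8.png

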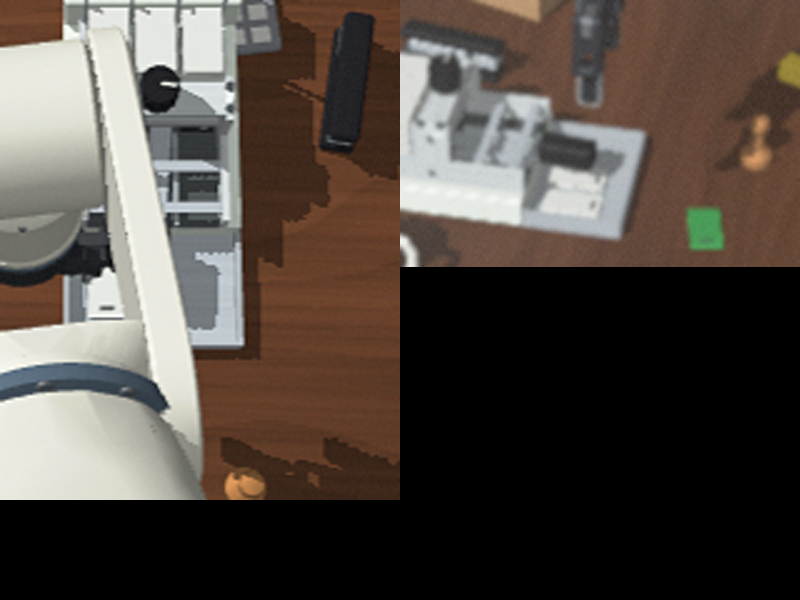

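The side view shows the gauge lying in the middle lane with its grip at the bed's front edge, around (298,236). Both blanks are in the tray. Next is the knob.

Call:
drive_tool(motion=[{"hand":0,"xyz":[40,-25,0],"twist":[0,0,10]},{"hand":0,"xyz":[80,-50,0],"twist":[0,0,20]},{"hand":0,"xyz":[120,-75,0],"twist":[0,0,30]},{"hand":0,"xyz":[160,-95,0],"twist":[0,0,40]},{"hand":0,"xyz":[181,-103,0],"twist":[0,0,50]},{"hand":0,"xyz":[181,-103,0],"twist":[0,0,60]},{"hand":0.3,"xyz":[181,-103,0],"twist":[0,0,70]},{"hand":0.4,"xyz":[181,-103,0],"twist":[0,0,80]}])

```text
clock: 26.65
ee_pos: [0.6952, -0.0228, 0.2156]
eef_rot: [-3.141, 0.0, 1.432]
force: [-0.3, 0.8, 0.8]
opening: 0.611
grip_force: 0.0
```

Call:
drive_tool(motion=[{"hand":0.4,"xyz":[0,0,0],"twist":[0,0,10]},{"hand":0.4,"xyz":[0,0,0],"twist":[0,0,20]},{"hand":0.4,"xyz":[0,0,0],"twist":[0,0,30]},{"hand":0.4,"xyz":[0,0,0],"twist":[0,0,40]},{"hand":0.4,"xyz":[0,0,0],"twist":[0,0,50]},{"hand":0.4,"xyz":[0,0,0],"twist":[0,0,60]},{"hand":0.4,"xyz":[0,0,0],"twist":[0,0,70]},{"hand":0.4,"xyz":[0,0,0],"twist":[0,0,80]}])

```text
clock: 27.65
ee_pos: [0.6951, -0.0227, 0.2158]
eef_rot: [-3.141, -0.0, 2.828]
force: [-0.8, -0.2, -0.2]
opening: 0.599
grip_force: 0.0
```

Call:
drive_tool(motion=[{"hand":0.4,"xyz":[0,0,0],"twist":[0,0,10]},{"hand":0.4,"xyz":[0,0,0],"twist":[0,0,20]},{"hand":0.4,"xyz":[0,0,0],"twist":[0,0,30]},{"hand":0.4,"xyz":[0,0,0],"twist":[0,0,40]},{"hand":0.4,"xyz":[0,0,0],"twist":[0,0,50]},{"hand":0.4,"xyz":[0,0,0],"twist":[0,0,60]},{"hand":0.4,"xyz":[0,0,0],"twist":[0,0,67]},{"hand":0.4,"xyz":[0,0,0],"twist":[0,0,67]}])

```text
clock: 28.65
ee_pos: [0.6952, -0.0226, 0.2158]
eef_rot: [3.141, -0.0, -2.292]
force: [0.1, -0.4, 0.2]
opening: 0.603
grip_force: 0.0
```

```bash
python3 - <<'E'
from h import *
s=observe();print(s['ee_pos'],s['eef_rot'],s['q'],s['wrist_torque'],s['opening'])
E
```

```text
[ 0.69515559 -0.02260557  0.2158333 ] [ 3.14131139e+00 -4.42058972e-04 -2.29224958e+00] [-3.45833701e-02  4.75281191e-01  1.48222242e+00 -1.76457920e-04
  1.18458685e+00 -2.45465620e+00] [-0.00980278  0.00501116  0.01539429] 0.6032440859234158
```

Call:
drive_tool(motion=[{"hand":0.4,"xyz":[0,1,-50],"twist":[0,0,0]},{"hand":0.4,"xyz":[0,1,-85],"twist":[0,0,0]},{"hand":0.4,"xyz":[0,1,-100],"twist":[0,0,0]},{"hand":0.4,"xyz":[0,1,-100],"twist":[0,0,0]},{"hand":1,"xyz":[0,1,-100],"twist":[0,0,0]},{"hand":1,"xyz":[0,1,-100],"twist":[0,0,0]},{"hand":1,"xyz":[0,1,-100],"twist":[0,0,0]},{"hand":1,"xyz":[0,1,-100],"twist":[0,0,0]}], squeeze=30)

```text
clock: 29.65
ee_pos: [0.698, -0.0224, 0.1186]
eef_rot: [-3.136, 0.003, -2.292]
force: [6.7, -7.1, -3.3]
opening: 0.382
grip_force: 33.7
```

```bash
python3 - <<'E'
from h import *
s=observe();print(s['ee_pos'],s['eef_rot'],s['q'][5],s['force'],s['wrist_torque'],s['opening'],s['grip_force'])
E
```

```text
[ 0.69795777 -0.02243827  0.11862915] [-3.13559736e+00  2.80309261e-03 -2.29152717e+00] -2.4533091492114236 [ 6.67303926 -7.06343157 -3.31719461] [-0.72859125 -0.78952452  0.04166147] 0.38154748366023855 33.748410494299605
```

Call:
drive_tool(motion=[{"hand":1,"xyz":[2,-1.7,-2],"twist":[0,0,0]},{"hand":1,"xyz":[3,-2.5,-2],"twist":[0,0,0]},{"hand":1,"xyz":[3,-2.5,-2],"twist":[0,0,0]}])

```text
clock: 30.02
ee_pos: [0.6982, -0.0227, 0.1184]
eef_rot: [3.141, 0.002, -2.292]
force: [-10.7, 4.2, 18.5]
opening: 0.385
grip_force: 36.1
```

```bash
python3 - <<'E'
from h import *
s=observe();print(s['ee_pos'],s['eef_rot'],s['q'][5],s['force'],s['wrist_torque'],s['opening'],s['grip_force'])
E
```

```text
[ 0.69821796 -0.02267052  0.11838976] [ 3.14124047e+00  1.61882003e-03 -2.29187014e+00] -2.456762063717403 [-10.65422327   4.15620667  18.46618088] [0.93156628 1.98046244 0.01304096] 0.38482745451974104 36.069613995496184
```

Call:
drive_tool(motion=[{"hand":1,"xyz":[-1.7,1,3.5],"twist":[0,0,0]},{"hand":1,"xyz":[-1.7,1,3.5],"twist":[0,0,0]},{"hand":1,"xyz":[-1.7,1,3.5],"twist":[0,0,0]}])

```text
clock: 30.4
ee_pos: [0.698, -0.0226, 0.1187]
eef_rot: [-3.139, 0.002, -2.292]
force: [4.7, 0.2, -5.7]
opening: 0.379
grip_force: 34.4
```

```bash
python3 - <<'E'
from h import *
s=observe();print(s['ee_pos'],s['eef_rot'],s['q'][5],s['force'],s['wrist_torque'],s['opening'],s['grip_force'])
E
```

```text
[ 0.69800306 -0.02256885  0.11869572] [-3.13895349e+00  2.29500510e-03 -2.29152141e+00] -2.4554496889387245 [ 4.65126248  0.17040728 -5.7328169 ] [ 0.18950124 -0.68805571 -0.04680867] 0.3790295954534972 34.37953254149761
```

Call:
drive_tool(motion=[{"hand":1,"xyz":[0.5,0,-0.7],"twist":[0,0,5]},{"hand":1,"xyz":[0.5,0,-0.7],"twist":[0,0,10]}])

```text
clock: 30.65
ee_pos: [0.6979, -0.0226, 0.1186]
eef_rot: [-3.14, 0.001, -2.114]
force: [1.1, 0.3, 0.8]
opening: 0.377
grip_force: 35.0
```

```bash
python3 - <<'E'
from h import *
s=observe();print(s['ee_pos'],s['eef_rot'],s['q'][5],s['force'],s['wrist_torque'],s['opening'],s['grip_force'])
save("top","k1",(325,130,405,190),10)
E
```

```text
[ 0.69794872 -0.02256327  0.11862123] [-3.13963990e+00  1.21383167e-03 -2.11420121e+00] -2.6327721437459797 [1.12283559 0.2597732  0.80146803] [ 0.22070247  0.121736   -0.01888931] 0.3769963841938113 35.04011521115899
```

View pics/k1.png

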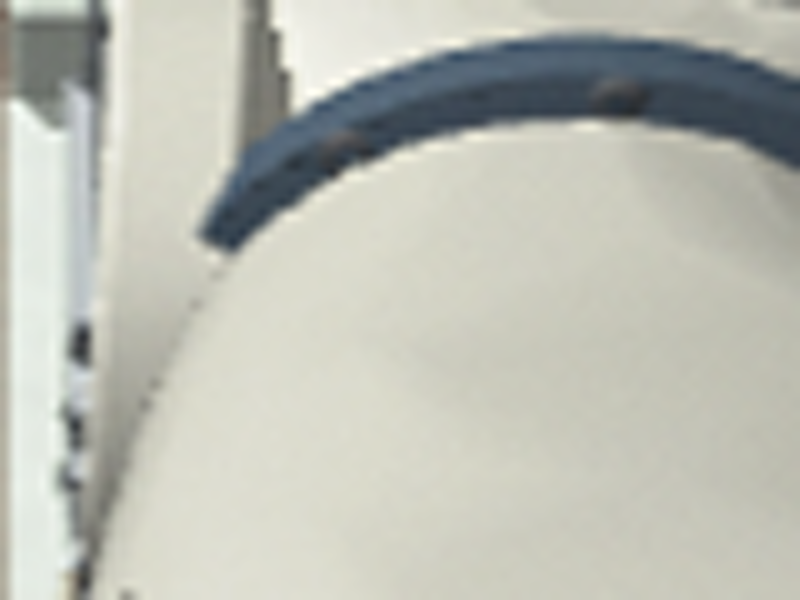

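The arm hides the knob in this view. The torque while turning counter-clockwise was only friction, so the knob was not yet at its stop. I'll carry on back towards the zero stop.

Call:
drive_tool(motion=[{"hand":1,"xyz":[0,0,0],"twist":[0,0,8]},{"hand":1,"xyz":[0,0,0],"twist":[0,0,16]},{"hand":1,"xyz":[0,0,0],"twist":[0,0,16]}])

```text
clock: 31.08
ee_pos: [0.6978, -0.0225, 0.1185]
eef_rot: [-3.14, 0.0, -1.839]
force: [-0.2, 0.7, 4.9]
opening: 0.382
grip_force: 35.5
```

```bash
python3 - <<'E'
from h import *
s=observe();print(s['ee_pos'],s['eef_rot'],s['q'][5],s['force'],s['wrist_torque'],s['opening'],s['grip_force'])
E
```

```text
[ 0.69782796 -0.02254811  0.11854596] [-3.13953594e+00  4.93257625e-04 -1.83942986e+00] -2.9074104483333376 [-0.22540459  0.67187106  4.92083128] [0.17194822 0.2518672  0.01563065] 0.38182677380899377 35.50141330808401
```

Call:
drive_tool(motion=[{"hand":0.4,"xyz":[0,0,0],"twist":[0,0,0]},{"hand":0.4,"xyz":[0,0,0],"twist":[0,0,0]},{"hand":0.4,"xyz":[0,0,0],"twist":[0,0,-10]},{"hand":0.4,"xyz":[0,0,0],"twist":[0,0,-20]},{"hand":0.4,"xyz":[0,0,0],"twist":[0,0,-30]},{"hand":0.4,"xyz":[0,0,0],"twist":[0,0,-40]},{"hand":0.4,"xyz":[0,0,0],"twist":[0,0,-50]},{"hand":0.4,"xyz":[0,0,0],"twist":[0,0,-60]}])

```text
clock: 32.08
ee_pos: [0.6968, -0.0226, 0.1169]
eef_rot: [3.142, -0.0, -2.892]
force: [-0.0, 0.4, -0.8]
opening: 0.603
grip_force: 0.0
```

Call:
drive_tool(motion=[{"hand":0.4,"xyz":[0,0,0],"twist":[0,0,-10]},{"hand":0.4,"xyz":[0,0,0],"twist":[0,0,-20]},{"hand":0.4,"xyz":[0,0,0],"twist":[0,0,-30]},{"hand":0.4,"xyz":[0,0,0],"twist":[0,0,-40]},{"hand":0.4,"xyz":[0,0,0],"twist":[0,0,-50]},{"hand":0.4,"xyz":[0,0,0],"twist":[0,0,-60]},{"hand":0.4,"xyz":[0,0,0],"twist":[0,0,-70]},{"hand":0.4,"xyz":[0,0,0],"twist":[0,0,-80]}])

```text
clock: 33.08
ee_pos: [0.6968, -0.0226, 0.1169]
eef_rot: [-3.141, -0.0, 1.995]
force: [0.6, -0.0, 0.1]
opening: 0.603
grip_force: 0.0
```

Call:
drive_tool(motion=[{"hand":0.4,"xyz":[0,0,0],"twist":[0,0,-10]},{"hand":0.4,"xyz":[0,0,0],"twist":[0,0,-20]},{"hand":0.4,"xyz":[0,0,0],"twist":[0,0,-30]},{"hand":0.4,"xyz":[0,0,0],"twist":[0,0,-40]},{"hand":0.4,"xyz":[0,0,0],"twist":[0,0,-50]},{"hand":0.4,"xyz":[0,0,0],"twist":[0,0,-60]},{"hand":0.4,"xyz":[0,0,0],"twist":[0,0,-70]},{"hand":0.4,"xyz":[0,0,0],"twist":[0,0,-80]}])

```text
clock: 34.08
ee_pos: [0.6968, -0.0226, 0.1169]
eef_rot: [-3.141, 0.0, 0.599]
force: [-0.2, 0.1, 0.1]
opening: 0.601
grip_force: 0.0
```

Call:
drive_tool(motion=[{"hand":1,"xyz":[0,0,0],"twist":[0,0,0]},{"hand":1,"xyz":[0,0,0],"twist":[0,0,0]},{"hand":1,"xyz":[0,0,0],"twist":[0,0,0]},{"hand":1,"xyz":[0,0,0],"twist":[0,0,0]}])

```text
clock: 34.58
ee_pos: [0.6974, -0.0232, 0.1173]
eef_rot: [3.14, -0.0, 0.608]
force: [2.2, -4.9, 0.6]
opening: 0.386
grip_force: 31.6
```

```bash
cat > st.py <<'E'
from h import *
s=observe();print(s['ee_pos'].round(4),s['eef_rot'].round(3),"q6",s['q'][5].round(3),s['force'].round(1),s['wrist_torque'].round(3),s['opening'].round(3),s['grip_force'].round(1))
E
python3 st.py
```

```text
Traceback (most recent call last):
  File "st.py", line 2, in <module>
    s=observe();print(s['ee_pos'].round(4),s['eef_rot'].round(3),"q6",s['q'][5].round(3),s['force'].round(1),s['wrist_torque'].round(3),s['opening'].round(3),s['grip_force'].round(1))
                                                                                                                                        ^^^^^^^^^^^^^^^^^^
AttributeError: 'float' object has no attribute 'round'
```

Call:
drive_tool(motion=[{"hand":1,"xyz":[0.5,-1,0],"twist":[0,0,10]},{"hand":1,"xyz":[0.5,-1,0],"twist":[0,0,20]},{"hand":1,"xyz":[0.5,-1,0],"twist":[0,0,30]},{"hand":1,"xyz":[0.5,-1,0],"twist":[0,0,40]}])

```text
clock: 35.08
ee_pos: [0.6977, -0.0235, 0.1173]
eef_rot: [3.141, -0.0, 1.311]
force: [1.0, -1.3, 0.5]
opening: 0.382
grip_force: 31.6
```

```bash
sed -i "s/s\['opening'\].round(3),s\['grip_force'\].round(1)/round(s['opening'],3),round(s['grip_force'],1)/" st.py; python3 st.py
```

```text
[ 0.6977 -0.0235  0.1173] [ 3.141 -0.     1.311] q6 0.223 [ 1.  -1.3  0.5] [-0.339 -0.139 -0.097] 0.382 31.6
```

Call:
drive_tool(motion=[{"hand":1,"xyz":[0,0,0],"twist":[0,0,10]},{"hand":1,"xyz":[0,0,0],"twist":[0,0,20]}])

```text
clock: 35.33
ee_pos: [0.6978, -0.0235, 0.1173]
eef_rot: [3.141, -0.0, 1.66]
force: [1.5, -3.1, 0.7]
opening: 0.384
grip_force: 31.6
```

```bash
python3 st.py
```

```text
[ 0.6978 -0.0235  0.1173] [ 3.141 -0.     1.66 ] q6 -0.126 [ 1.5 -3.1  0.7] [-0.386 -0.331 -0.09 ] 0.384 31.6
```

Call:
drive_tool(motion=[{"hand":1,"xyz":[0,0,0],"twist":[0,0,10]},{"hand":1,"xyz":[0,0,0],"twist":[0,0,20]},{"hand":1,"xyz":[0,0,0],"twist":[0,0,30]},{"hand":1,"xyz":[0,0,0],"twist":[0,0,40]},{"hand":1,"xyz":[0,0,0],"twist":[0,0,50]},{"hand":1,"xyz":[0,0,0],"twist":[0,0,60]}])

```text
clock: 36.08
ee_pos: [0.6977, -0.0229, 0.1173]
eef_rot: [3.14, -0.0, 2.706]
force: [-2.8, 2.5, 2.5]
opening: 0.383
grip_force: 33.9
```

```bash
python3 st.py
```

```text
[ 0.6977 -0.0229  0.1173] [ 3.14  -0.     2.706] q6 -1.172 [-2.8  2.5  2.5] [ 0.404  0.482 -0.765] 0.383 33.9
```

The stop is felt (−0.77 N m), so the knob is at 0. I'll release, wind the wrist back, and take the whole turn in one stroke.

Call:
drive_tool(motion=[{"hand":0.4,"xyz":[0,0,0],"twist":[0,0,0]},{"hand":0.4,"xyz":[0,0,0],"twist":[0,0,0]},{"hand":0.4,"xyz":[0,0,0],"twist":[0,0,10]},{"hand":0.4,"xyz":[0,0,0],"twist":[0,0,20]},{"hand":0.4,"xyz":[0,0,0],"twist":[0,0,30]},{"hand":0.4,"xyz":[0,0,0],"twist":[0,0,40]},{"hand":0.4,"xyz":[0,0,0],"twist":[0,0,50]},{"hand":0.4,"xyz":[0,0,0],"twist":[0,0,60]}])

```text
clock: 37.08
ee_pos: [0.6972, -0.0234, 0.1169]
eef_rot: [3.141, -0.0, -2.532]
force: [0.3, 0.4, 0.4]
opening: 0.602
grip_force: 0.0
```

Call:
drive_tool(motion=[{"hand":0.4,"xyz":[0.5,0,0],"twist":[0,0,10]},{"hand":0.4,"xyz":[0.5,0,0],"twist":[0,0,20]},{"hand":0.4,"xyz":[0.5,0,0],"twist":[0,0,30]},{"hand":0.4,"xyz":[0.5,0,0],"twist":[0,0,40]},{"hand":1,"xyz":[0.5,0,0],"twist":[0,0,41]},{"hand":1,"xyz":[0.5,0,0],"twist":[0,0,41]},{"hand":1,"xyz":[0.5,0,0],"twist":[0,0,41]},{"hand":1,"xyz":[0.5,0,0],"twist":[0,0,41]}], squeeze=35)

```text
clock: 38.08
ee_pos: [0.6978, -0.0235, 0.1172]
eef_rot: [3.141, 0.0, -1.821]
force: [-2.7, 0.9, 3.8]
opening: 0.381
grip_force: 35.0
```

```bash
python3 st.py
```

```text
[ 0.6978 -0.0235  0.1172] [ 3.141  0.    -1.821] q6 -2.927 [-2.7  0.9  3.8] [ 0.145  0.403 -0.03 ] 0.381 35.0
```

Call:
drive_tool(motion=[{"hand":1,"xyz":[0,0,0],"twist":[0,0,-10]},{"hand":1,"xyz":[0,0,0],"twist":[0,0,-20]},{"hand":1,"xyz":[0,0,0],"twist":[0,0,-30]},{"hand":1,"xyz":[0,0,0],"twist":[0,0,-40]},{"hand":1,"xyz":[0,0,0],"twist":[0,0,-50]},{"hand":1,"xyz":[0,0,0],"twist":[0,0,-60]},{"hand":1,"xyz":[0,0,0],"twist":[0,0,-70]},{"hand":1,"xyz":[0,0,0],"twist":[0,0,-80]}])

```text
clock: 39.08
ee_pos: [0.6975, -0.023, 0.1172]
eef_rot: [3.141, -0.001, 3.06]
force: [-4.2, 2.1, 4.2]
opening: 0.382
grip_force: 35.1
```

Call:
drive_tool(motion=[{"hand":1,"xyz":[0,0,0],"twist":[0,0,-10]},{"hand":1,"xyz":[0,0,0],"twist":[0,0,-20]},{"hand":1,"xyz":[0,0,0],"twist":[0,0,-30]},{"hand":1,"xyz":[0,0,0],"twist":[0,0,-40]},{"hand":1,"xyz":[0,0,0],"twist":[0,0,-50]},{"hand":1,"xyz":[0,0,0],"twist":[0,0,-60]},{"hand":1,"xyz":[0,0,0],"twist":[0,0,-70]},{"hand":1,"xyz":[0,0,0],"twist":[0,0,-80]}])

```text
clock: 40.08
ee_pos: [0.6979, -0.0226, 0.1172]
eef_rot: [-3.142, -0.001, 1.664]
force: [-2.0, 3.6, 2.4]
opening: 0.382
grip_force: 35.0
```

```bash
python3 st.py
```

```text
[ 0.6979 -0.0226  0.1172] [-3.142e+00 -1.000e-03  1.664e+00] q6 -0.129 [-2.   3.6  2.4] [ 0.712  0.189 -0.028] 0.382 35.0
```

Call:
drive_tool(motion=[{"hand":1,"xyz":[0,0,0],"twist":[0,0,-10]},{"hand":1,"xyz":[0,0,0],"twist":[0,0,-20]},{"hand":1,"xyz":[0,0,0],"twist":[0,0,-30]},{"hand":1,"xyz":[0,0,0],"twist":[0,0,-40]},{"hand":1,"xyz":[0,0,0],"twist":[0,0,-50]},{"hand":1,"xyz":[0,0,0],"twist":[0,0,-60]},{"hand":1,"xyz":[0,0,0],"twist":[0,0,-70]},{"hand":1,"xyz":[0,0,0],"twist":[0,0,-80]}])

```text
clock: 41.08
ee_pos: [0.6983, -0.023, 0.1172]
eef_rot: [-3.141, -0.001, 0.268]
force: [0.4, 3.0, 1.4]
opening: 0.379
grip_force: 34.9
```

Call:
drive_tool(motion=[{"hand":1,"xyz":[0,0,0],"twist":[0,0,-10]},{"hand":1,"xyz":[0,0,0],"twist":[0,0,-20]},{"hand":1,"xyz":[0,0,0],"twist":[0,0,-30]},{"hand":1,"xyz":[0,0,0],"twist":[0,0,-40]},{"hand":1,"xyz":[0,0,0],"twist":[0,0,-50]},{"hand":1,"xyz":[0,0,0],"twist":[0,0,-60]},{"hand":1,"xyz":[0,0,0],"twist":[0,0,-70]},{"hand":1,"xyz":[0,0,0],"twist":[0,0,-80]}])

```text
clock: 42.08
ee_pos: [0.6981, -0.0235, 0.1172]
eef_rot: [-3.141, -0.0, -1.128]
force: [-1.2, 1.3, 1.6]
opening: 0.383
grip_force: 35.0
```

Call:
drive_tool(motion=[{"hand":1,"xyz":[0,0,0],"twist":[0,0,-8]},{"hand":1,"xyz":[0,0,0],"twist":[0,0,-15]},{"hand":1,"xyz":[0,0,0],"twist":[0,0,-15]}])

```text
clock: 42.45
ee_pos: [0.698, -0.0235, 0.1172]
eef_rot: [-3.142, 0.0, -1.383]
force: [-1.6, 0.2, 1.6]
opening: 0.383
grip_force: 35.0
```

```bash
python3 st.py
```

```text
[ 0.698  -0.0235  0.1172] [-3.142  0.    -1.383] q6 2.918 [-1.6  0.2  1.6] [ 0.148  0.327 -0.073] 0.383 35.0
```

Call:
drive_tool(motion=[{"hand":0.4,"xyz":[0,0,0],"twist":[0,0,0]},{"hand":0.4,"xyz":[0,0,0],"twist":[0,0,0]},{"hand":0.4,"xyz":[0,0,0],"twist":[0,0,0]},{"hand":0.4,"xyz":[0,0,50],"twist":[0,0,0]},{"hand":0.4,"xyz":[0,0,100],"twist":[0,0,10]},{"hand":0.3,"xyz":[-30,60,100],"twist":[0,0,20]},{"hand":0.3,"xyz":[-60,110,100],"twist":[0,0,30]},{"hand":0.3,"xyz":[-90,160,100],"twist":[0,0,40]}])

```text
clock: 43.45
ee_pos: [0.607, 0.1378, 0.2173]
eef_rot: [-3.141, -0.0, -0.68]
force: [-0.6, 0.8, -1.3]
opening: 0.696
grip_force: 0.0
```

Call:
drive_tool(motion=[{"hand":0.3,"xyz":[-30,40,0],"twist":[0,0,10]},{"hand":0.3,"xyz":[-60,40,0],"twist":[0,0,20]},{"hand":0.3,"xyz":[-60,40,0],"twist":[0,0,30]},{"hand":0.3,"xyz":[-60,40,0],"twist":[0,0,41]},{"hand":0.3,"xyz":[-60,40,0],"twist":[0,0,41]}])

```text
clock: 44.08
ee_pos: [0.548, 0.1765, 0.2172]
eef_rot: [-3.142, -0.0, 0.03]
force: [-0.5, -0.6, -0.4]
opening: 0.7
grip_force: 0.0
```

```bash
python3 st.py; python3 - <<'E'
from h import *
t=capture("top")[140:280,310:410][:,:,::-1];d=capture("side")[190:270,260:360][:,:,::-1]
o=np.zeros((560,800,3),np.uint8);o[:560,:400]=cv2.resize(t,None,fx=4,fy=4,interpolation=cv2.INTER_CUBIC);o[:320,400:]=cv2.resize(d,(400,320),interpolation=cv2.INTER_CUBIC);cv2.imwrite("pics/p9.png",o)
E
```

```text
[0.548  0.1765 0.2172] [-3.142 -0.     0.03 ] q6 1.85 [-0.5 -0.6 -0.4] [-0.003 -0.009 -0.052] 0.7 0.0
```

View pics/p9.png

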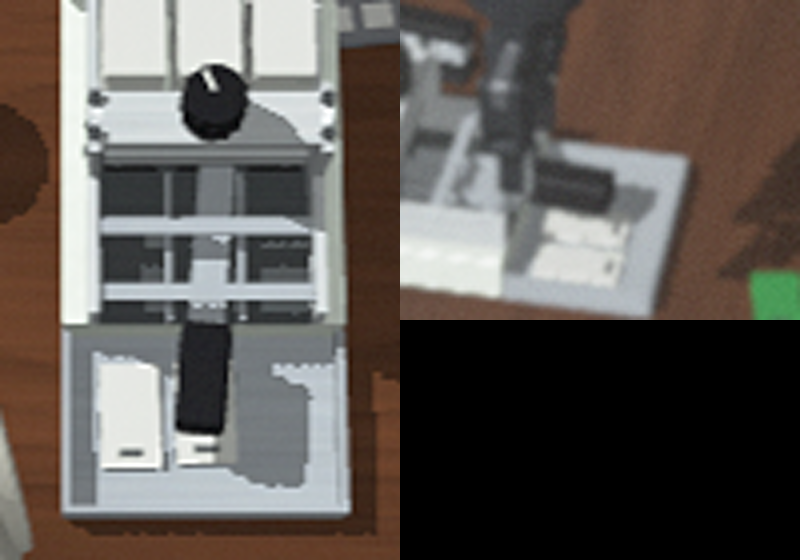

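The top view shows the gauge blade in the middle lane, its grip at crop cols 178–232, rows 322–433, turned a little. The knob line now points up-left, about 236° clockwise of its start, which agrees with the counted turn. I'll measure the gauge's pose.

```bash
python3 - <<'E'
from h import *
O=np.array([.597,-.0245]);y=np.radians(1.7);R=np.array([[np.cos(y),-np.sin(y)],[np.sin(y),np.cos(y)]])
fe=lambda P:((P[:2]-O)@R*1000).round(1)
g=lambda c,r:(310+c/4,140+r/4)
for n,p0,p1,z in(("gripL",g(181,335),g(178,420),.058),("gripR",g(231,330),g(225,420),.058),("gripFront",g(188,322),g(228,322),.058),("gripRear",g(182,430),g(220,432),.058),("bladeR",g(229,268),g(227,285),.037),("bladeL",g(192,262),g(191,280),.037),("bladeLfar",g(198,175),g(196,205),.037),("bladeRfar",g(236,175),g(234,205),.037),("rail+",g(168,175),g(168,205),.044),("rail-",g(240,240),g(240,320),.044)):
    a,b=edges("top",p0,p1,half=2,ch='v',N=20);print(n,fe(ray("top",*a,z)),fe(ray("top",*b,z)))
E
```

```text
gripL [-10.2  13.5] [-57.9  17.7]
gripR [ -7.4 -14.8] [-57.9  -9.7]
gripFront [-0.2  8.4] [ -3.1 -13.3]
gripRear [-65.4  12.8] [-66.3  -7.9]
bladeR [ 33.5 -13.8] [ 23.9 -14.8]
bladeL [37.4  5.2] [27.3  7.5]
bladeLfar [88.8  2.2] [70.9  3.3]
bladeRfar [ 88.7 -24.3] [ 70.8 -23.8]
rail+ [86.3 21. ] [68.6 21. ]
rail- [ 47.4 -17.7] [  2.5 -24.9]
```

The gauge lies about 0.08 rad askew, which is close to the 0.1 limit. I'll square it with the fingers, let go again and wait, then take it out.

Call:
drive_tool(motion=[{"hand":0.3,"xyz":[8,-60,0],"twist":[0,0,0]},{"hand":0.3,"xyz":[16,-120,0],"twist":[0,0,0]},{"hand":0.3,"xyz":[24,-180,0],"twist":[0,0,0]},{"hand":0.3,"xyz":[24,-201,0],"twist":[0,0,0]},{"hand":0.3,"xyz":[24,-201,-60],"twist":[0,0,0]},{"hand":0.3,"xyz":[24,-201,-115],"twist":[0,0,0]},{"hand":0.3,"xyz":[24,-201,-150],"twist":[0,0,0]},{"hand":0.3,"xyz":[24,-201,-150],"twist":[0,0,0]}])

```text
clock: 45.68
ee_pos: [0.5698, -0.024, 0.0648]
eef_rot: [-3.141, 0.005, 0.03]
force: [-0.7, 0.2, -0.0]
opening: 0.703
grip_force: 0.0
```

Call:
drive_tool(motion=[{"hand":0.3,"xyz":[0,0,-15],"twist":[0,0,0]},{"hand":0.3,"xyz":[0,0,-28],"twist":[0,0,0]},{"hand":0.3,"xyz":[0,0,-28],"twist":[0,0,0]},{"hand":0.6,"xyz":[0,0,-28],"twist":[0,0,0]},{"hand":1,"xyz":[0,0,-28],"twist":[0,0,0]},{"hand":1,"xyz":[0,0,-28],"twist":[0,0,0]},{"hand":1,"xyz":[0,0,-28],"twist":[0,0,0]}], squeeze=40)

```text
clock: 46.55
ee_pos: [0.5725, -0.0248, 0.0399]
eef_rot: [3.141, -0.001, 0.03]
force: [-1.8, -1.2, 7.1]
opening: 0.33
grip_force: 38.2
```

```bash
python3 st.py
```

```text
[ 0.5725 -0.0248  0.0399] [ 3.141e+00 -1.000e-03  3.000e-02] q6 1.495 [-1.8 -1.2  7.1] [-0.373  0.186 -0.224] 0.33 38.2
```

Call:
drive_tool(motion=[{"hand":1,"xyz":[0,0,0],"twist":[0,0,0]},{"hand":1,"xyz":[0,0,0],"twist":[0,0,2]},{"hand":1,"xyz":[0,0,0],"twist":[0,0,2]},{"hand":1,"xyz":[0,0,0],"twist":[0,0,0]},{"hand":1,"xyz":[0,0,0],"twist":[0,0,0]}], squeeze=90)

```text
clock: 47.18
ee_pos: [0.5729, -0.0244, 0.0402]
eef_rot: [-3.141, -0.002, 0.03]
force: [-1.1, 0.3, 8.1]
opening: 0.307
grip_force: 86.5
```

```bash
python3 st.py
```

```text
[ 0.5729 -0.0244  0.0402] [-3.141e+00 -2.000e-03  3.000e-02] q6 1.495 [-1.1  0.3  8.1] [0.232 0.096 0.091] 0.307 86.5
```

Call:
drive_tool(motion=[{"hand":0.5,"xyz":[0,0,0],"twist":[0,0,0]},{"hand":0.4,"xyz":[0,0,0],"twist":[0,0,0]},{"hand":0.4,"xyz":[0,0,0],"twist":[0,0,0]},{"hand":0.4,"xyz":[0,0,0],"twist":[0,0,0]},{"hand":0.4,"xyz":[0,0,0],"twist":[0,0,0]},{"hand":0.4,"xyz":[0,0,0],"twist":[0,0,0]},{"hand":0.4,"xyz":[0,0,0],"twist":[0,0,0]},{"hand":0.4,"xyz":[0,0,0],"twist":[0,0,0]}])

```text
clock: 48.18
ee_pos: [0.572, -0.0246, 0.0391]
eef_rot: [3.142, -0.0, 0.03]
force: [-0.2, 0.6, 0.2]
opening: 0.597
grip_force: 0.0
```

```bash
python3 st.py; python3 - <<'E'
from h import *
d=capture("side")[190:270,260:360][:,:,::-1]; t=capture("top")[140:280,310:410][:,:,::-1]
o=np.zeros((480,800,3),np.uint8);o[:480,:600]=cv2.resize(d,(600,480),interpolation=cv2.INTER_CUBIC);o[:280,600:]=cv2.resize(t,(200,280));cv2.imwrite("pics/pa.png",o)
E
```

```text
[ 0.572  -0.0246  0.0391] [ 3.142 -0.     0.03 ] q6 1.495 [-0.2  0.6  0.2] [0.03  0.009 0.03 ] 0.597 0.0
```

View pics/pa.png

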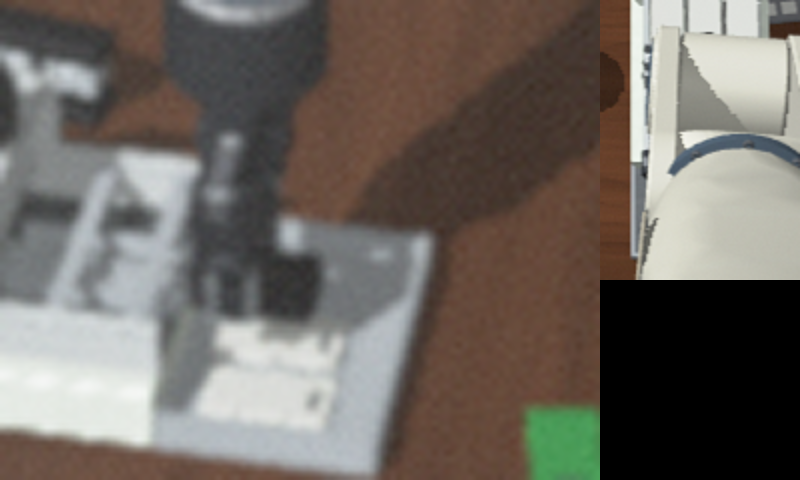

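The side view shows the gauge still lying level at the bed edge between the open fingers, with the blanks below undisturbed. Now I'll grip it and draw it out.

Call:
drive_tool(motion=[{"hand":1,"xyz":[0,0,0],"twist":[0,0,0]},{"hand":1,"xyz":[0,0,0],"twist":[0,0,0]},{"hand":1,"xyz":[0,0,0],"twist":[0,0,0]},{"hand":1,"xyz":[0,0,0.5],"twist":[0,0,0]},{"hand":1,"xyz":[-12,-0.4,0.5],"twist":[0,0,0]},{"hand":1,"xyz":[-25,-0.7,0.5],"twist":[0,0,0]}], squeeze=90)

```text
clock: 49.02
ee_pos: [0.546, -0.0252, 0.0395]
eef_rot: [-3.142, 0.0, 0.03]
force: [1.6, -0.2, -0.2]
opening: 0.304
grip_force: 87.8
```

```bash
python3 st.py
```

```text
[ 0.546  -0.0252  0.0395] [-3.142  0.     0.03 ] q6 1.491 [ 1.6 -0.2 -0.2] [ 0.013 -0.192  0.021] 0.304 87.8
```

The x force of 1.6 N shows the blade dragging under the shoe, as intended.

Call:
drive_tool(motion=[{"hand":1,"xyz":[-20,-0.6,0],"twist":[0,0,0]},{"hand":1,"xyz":[-40,-1.2,0],"twist":[0,0,0]},{"hand":1,"xyz":[-60,-1.8,0],"twist":[0,0,0]},{"hand":1,"xyz":[-80,-2.4,0],"twist":[0,0,0]},{"hand":1,"xyz":[-105,-3,0],"twist":[0,0,0]},{"hand":1,"xyz":[-125,-3,20],"twist":[0,0,0]},{"hand":1,"xyz":[-125,-3,70],"twist":[0,0,0]},{"hand":1,"xyz":[-125,-3,100],"twist":[0,0,0]}])

```text
clock: 50.02
ee_pos: [0.4205, -0.0282, 0.141]
eef_rot: [-3.142, 0.0, 0.03]
force: [0.2, 0.2, -1.2]
opening: 0.303
grip_force: 88.1
```

```bash
python3 st.py
```

```text
[ 0.4205 -0.0282  0.141 ] [-3.142  0.     0.03 ] q6 1.47 [ 0.2  0.2 -1.2] [0.018 0.023 0.   ] 0.303 88.1
```

```bash
python3 - <<'E'
from h import *
O=np.array([.501,.308]);y=np.radians(6.7);R=np.array([[np.cos(y),-np.sin(y)],[np.sin(y),np.cos(y)]])
tr=lambda P:((P[:2]-O)@R*1000).round(1).tolist()
t=capture("top").astype(int);x0,y0,x1,y1=130,195,300,335
m=(t[y0:y1,x0:x1].max(2)<50).astype(np.uint8);n,l,st,ce=cv2.connectedComponentsWithStats(m)
for k in range(1,n):
    if st[k,4]>60:
        ys,xs=np.where(l==k);r=cv2.minAreaRect(np.c_[xs+x0,ys+y0].astype(np.float32));print(st[k],ce[k]+[x0,y0],[tr(ray("top",*p,.03)) for p in cv2.boxPoints(r)])
# shank: grey deviations from tray floor
h=cv2.cvtColor(t.astype(np.uint8),cv2.COLOR_RGB2HSV)[y0:y1,x0:x1]
r=t[y0:y1,x0:x1];b=((r.min(2)>170)&(r.max(2)-r.min(2)<40)).astype(np.uint8);n,l,st,ce=cv2.connectedComponentsWithStats(b)
for k in range(1,n):
    if 8<st[k,4]<400: print("bright",st[k],tr(ray("top",*(ce[k]+[x0,y0]),.013)))
E
```

```text
[ 56  74  14  28 352] [192.88068182 282.01988636] [[-16.4, 53.2], [-18.8, 24.5], [-78.7, 26.8], [-76.2, 55.2]]
bright [61 43  2 21 27] [31.5, 43.9]
bright [162 113   8  21 124] [-141.6, -181.5]
```

The pick is still where I put it in the tool tray. Next is the gauge.

Call:
drive_tool(motion=[{"hand":1,"xyz":[8,58,0],"twist":[0,0,1]},{"hand":1,"xyz":[15,116,0],"twist":[0,0,2]},{"hand":1,"xyz":[22,174,0],"twist":[0,0,4]},{"hand":1,"xyz":[30,232,0],"twist":[0,0,5]},{"hand":1,"xyz":[36.5,289,0],"twist":[0,0,5]},{"hand":1,"xyz":[36.5,289,0],"twist":[0,0,5]},{"hand":1,"xyz":[36.5,289,-50],"twist":[0,0,5]},{"hand":1,"xyz":[36.5,289,-100],"twist":[0,0,5]}])

```text
clock: 51.08
ee_pos: [0.4574, 0.2598, 0.0385]
eef_rot: [3.141, 0.0, 0.118]
force: [0.1, -0.1, -1.8]
opening: 0.308
grip_force: 88.6
```

Call:
drive_tool(motion=[{"hand":1,"xyz":[0,0,-18],"twist":[0,0,0]},{"hand":1,"xyz":[0,0,-26],"twist":[0,0,0]},{"hand":1,"xyz":[0,0,-28],"twist":[0,0,0]},{"hand":1,"xyz":[0,0,-28],"twist":[0,0,0]}])

```text
clock: 51.58
ee_pos: [0.4593, 0.2611, 0.0128]
eef_rot: [-3.141, -0.002, 0.117]
force: [0.5, 0.6, -1.2]
opening: 0.309
grip_force: 88.5
```

```bash
python3 st.py
```

```text
[0.4593 0.2611 0.0128] [-3.141e+00 -2.000e-03  1.170e-01] q6 1.968 [ 0.5  0.6 -1.2] [ 0.016  0.084 -0.031] 0.309 88.5
```

Call:
drive_tool(motion=[{"hand":1,"xyz":[0,0,-1],"twist":[0,0,0]},{"hand":1,"xyz":[0,0,-2],"twist":[0,0,0]},{"hand":1,"xyz":[0,0,-2],"twist":[0,0,0]}])

```text
clock: 51.95
ee_pos: [0.4592, 0.2611, 0.0115]
eef_rot: [-3.141, -0.002, 0.117]
force: [-3.8, -2.4, 18.3]
opening: 0.305
grip_force: 91.3
```

Call:
drive_tool(motion=[{"hand":0.5,"xyz":[0,0,0],"twist":[0,0,0]},{"hand":0.45,"xyz":[0,0,0],"twist":[0,0,0]},{"hand":0.45,"xyz":[0,0,0],"twist":[0,0,0]},{"hand":0.45,"xyz":[0,0,40],"twist":[0,0,0]},{"hand":0.45,"xyz":[0,0,100],"twist":[0,0,0]},{"hand":0.3,"xyz":[-30,-60,150],"twist":[0,0,0]},{"hand":0.3,"xyz":[-60,-120,170],"twist":[0,0,0]},{"hand":0.3,"xyz":[-80,-175,170],"twist":[0,0,0]}])

```text
clock: 52.95
ee_pos: [0.3866, 0.1054, 0.1783]
eef_rot: [-3.141, -0.003, 0.119]
force: [0.5, -0.8, -0.8]
opening: 0.699
grip_force: 0.0
```

Call:
drive_tool(motion=[{"hand":0.3,"xyz":[-10,-60,0],"twist":[0,0,0]},{"hand":0.3,"xyz":[-20,-120,0],"twist":[0,0,0]},{"hand":0.3,"xyz":[-20,-180,0],"twist":[0,0,0]},{"hand":0.3,"xyz":[-20,-240,0],"twist":[0,0,0]},{"hand":0.3,"xyz":[-20,-290,0],"twist":[0,0,0]},{"hand":0.3,"xyz":[-20,-290,0],"twist":[0,0,0]},{"hand":0.3,"xyz":[-20,-290,0],"twist":[0,0,0]}])

```text
clock: 53.82
ee_pos: [0.3663, -0.1834, 0.1767]
eef_rot: [-3.141, 0.001, 0.116]
force: [-0.5, 0.2, -1.0]
opening: 0.701
grip_force: 0.0
```

```bash
python3 st.py; python3 - <<'E'
from h import *
O=np.array([.501,.308]);y=np.radians(6.7);R=np.array([[np.cos(y),-np.sin(y)],[np.sin(y),np.cos(y)]])
tr=lambda P:((P[:2]-O)@R*1000).round(1).tolist()
t=capture("top").astype(int);x0,y0,x1,y1=160,195,268,335
r=t[y0:y1,x0:x1]
for nm,m,z,lo in(("dark",r.max(2)<50,.03,60),("bright",(r.min(2)>165)&(r.max(2)-r.min(2)<40),.011,15)):
    n,l,st,ce=cv2.connectedComponentsWithStats(m.astype(np.uint8))
    for k in range(1,n):
        if st[k,4]>lo:
            ys,xs=np.where(l==k);b=cv2.boxPoints(cv2.minAreaRect(np.c_[xs+x0,ys+y0].astype(np.float32)));print(nm,st[k,4],[tr(ray("top",*p,z)) for p in b])
# blanks in the catch tray
F=np.array([.597,-.0245]);y=np.radians(1.7);Q=np.array([[np.cos(y),-np.sin(y)],[np.sin(y),np.cos(y)]])
r=t[215:275,320:402];n,l,st,ce=cv2.connectedComponentsWithStats(((r.min(2)>195)&(r[...,2]-r[...,0]<4)).astype(np.uint8))
for k in range(1,n):
    if st[k,4]>60:
        ys,xs=np.where(l==k);b=cv2.boxPoints(cv2.minAreaRect(np.c_[xs+320,ys+215].astype(np.float32)));P=np.array([ray("top",*p,.009)[:2] for p in b]);print("blank",st[k,4],((P-F)@Q*1000).round(0).tolist())
E
```

```text
[ 0.3663 -0.1834  0.1767] [-3.141e+00  1.000e-03  1.160e-01] q6 0.986 [-0.5  0.2 -1. ] [ 0.005 -0.025 -0.021] 0.701 0.0
dark 351 [[-16.4, 53.2], [-18.8, 24.5], [-78.7, 26.8], [-76.2, 55.2]]
dark 338 [[-81.2, -27.9], [-23.6, -30.6], [-26.1, -59.3], [-83.6, -56.2]]
bright 418 [[90.6, -37.4], [89.0, -55.7], [-17.6, -50.1], [-16.1, -32.2]]
bright 33 [[59.9, 43.8], [59.7, 41.6], [11.1, 43.3], [11.3, 45.5]]
blank 357 [[-13.0, 15.0], [-13.0, -19.0], [-71.0, -18.0], [-71.0, 16.0]]
blank 368 [[-15.0, 56.0], [-15.0, 24.0], [-73.0, 25.0], [-73.0, 56.0]]
```

```bash
python3 -c "
from plant import *
print(sign_off())"
```

```text
the job is handed in; nothing more can be done
None
```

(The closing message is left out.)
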